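Hang the nesting parts trays on one hook, largest first

ROBOT

A 6-joint arm with a two-finger parallel gripper is mounted at the origin on the work surface. World frame = base frame: x ahead of the robot, y to its left, z up, the work surface at z = 0. Lengths are in mm, angles in rad, forces in N, time in s.
With the tool pointing down it reaches from about 250 to 725 mm from the base axis. Payload 4 kg.
Tool frame: the origin (TCP) lies on the mounting face of the last link; the fingertips stand 173 mm ahead of it and the grasp point (between the pads) lies robot.grip_depth ahead of it (robot.grip_depth is the distance from the TCP to the grasp point, in mm); z points along the fingers, y is the direction in which the jaws open and shut (so a half turn about z gives the same grasp; the last joint's range is limited). The gripper opens to 85 mm and grips with 20 to 120 N. Pads are 22 mm wide; open, the fingers measure 114 mm over their backs; the gripper's body (76 mm by 85 mm) begins 54 mm behind the grasp point. The pads swing forward as they close: fully open they stand 13 mm farther back than shut.
Start: joints at [-1.187, 0.241, 0.005, 1.335, 0, 1.571], TCP at [187.222, -463.625, 404.706] pointing down, gripper open.
Joint ranges: [-2.72, 2.72], [-1.05, 1.87], [-1.09, 1.28], [-1.99, 2.15], [-1.42, 1.44], [-3.14, 3.14]. Speed limits (rad/s): [2.79, 2.79, 3.14, 3.14, 3.14, 3.14].

INTERFACE

Orientations are given as a unit quaternion [w, x, y, z].
In Python, from bench import robot, imaging, close_job gives the robot as it stands.
- The arm moves only by the shell command python3 -m crank 'ROWS' [FORCE]. ROWS is JSON, a list of rows, each an object of numbers: "jaw": the opening, from 0 (shut) to 1 (fully open); "dx", "dy", "dz": the shift along the world's x, y, z in mm; "turn": the turn about the world's z in rad. In form: [{"jaw": .., "dx": .., "dy": .., "dz": .., "turn": ..}, ...]. A call has 1 to 20 rows; each row is the pose to reach, as a shift and turn from the pose measured when the call began; what a row does not reach only later rows make up. A row lasts 1/10 s, in which the tool goes at most 50 mm and 8.59 degrees, less where a joint would pass 70% of its speed; a pose out of reach is approached as far as the arm can. A call with a gripper value outside its range is refused whole. The fingers move at their own pace and stop on an object; FORCE is the grip in N (left out, the last holds). Time passes only in rows, so rows that repeat a pose let the fingers close. It gives the time, the measured TCP pose, the force and the opening at its end, in the units of the state.
- robot.state(): the state, without advancing time (a new reading comes with each control period).
- imaging.read_camera(name): name is "scene" or "top"; returns a dict with "image" (400x640x3 uint8, red, green, blue), "range_z" (400x640 float32, mm along the optical axis (not along the pixel's ray), 0 where there is no reading), "camera_matrix" (3x3 intrinsics, pixels), "k1" (the pictures are not rectified: a ray, as slopes to the right and down, at radius r is drawn at 1 + k1 r^2 times it, then the intrinsics apply), "cam_to_world" (4x4, takes a point from camera to world coordinates). Camera axes: x right, y down, z forward; pixel columns grow to the right and rows downward; lengths in mm; the calibration is good to about 2 mm. A picture is of the moment at which its call begins.
- close_job(): hands the job in, once; it reports no verdict.
Trained networks look in a picture, given as the dict that the camera call returned (one of the last four; its "shot" number tells which), for a name from the list of things; names that differ only in an ending like _2 or _b are one class to them, and where a whole thing is asked for, a point or a joint stands for the part that bears it (a point fixed in the world has none). Each returns a list of dicts, best first, with "conf" (0 to 1); they miss things now and then, are a little off and sometimes report something else, mostly with a low value. They report only what shows in the picture. A call takes as long as a camera call. They do not tell look-alikes from the thing itself.
- imaging.boxes_of(picture, thing): "centre" ([x, y, z] in mm, in the coordinates of the camera as it stood for that picture, good to about 4 mm: the middle of the surface that is visible of it).
- imaging.masks_of(picture, thing): "region" (400x640 bool, what is visible of it).
The state is a dict: "time_s": time; "joint_positions": joint angles; "dq": joint speeds; "effort": joint torques, N m; "tcp_pos": TCP position; "tool_rot": TCP orientation; "wrist_force": force on the tool from outside, world axes, zero at the start; "wrist_torque": the same for the moment, N m; "width": opening from 0.0 (shut) to 1.0 (fully open).
Only numpy, scipy, OpenCV 4.12 (cv2) and the standard library are available. Lean on these libraries where they do the work, as an engineer would, in place of code of your own. Each camera call takes 0.05 s, during which the arm holds its last target.

TASK

Put the three steel parts trays away on the one hook of the stand: hang them by their handles in order of size, the largest first, next to the post, then the medium, then the small one, open sides facing away from the post, each smaller one pushed back along the hook until it sits a little way inside the tray behind it. Let go of each before taking the next, leave all three hanging still, and do not knock a tray over or disturb the other things on the bench.

Things in the scene. Friction and masses are not known exactly. Their poses are not given: they have to be found in the camera images.
- tray_large: The large of three perforated bare-steel parts trays: rectangular pan 124 wide (y), 104 high (z), 44 mm deep (x), walls 3, stood on edge on the table, open side to its -x, loop handle on top; 156 mm tall in all. Origin: underside, below the handle's plane; the pan spans x -29 (open rim) to +15 mm (floor). It balances under the handle. About 0.36 kg, +-30 percent.
- tray_large_eye (a point): Middle of the underside of the large tray's handle bar, 146 mm above its origin; it rests on the hook when hung. Axes as the tray's. Loop: 48 mm wide outside, 32 inside (y), legs 8 and bar 12 thick (x), bar 10 high, opening under the bar 42 high, legs straight down to the pan's top edge.
- tray_medium: The medium of three perforated bare-steel parts trays: rectangular pan 98 wide (y), 78 high (z), 44 mm deep (x), walls 3, stood on edge on the table, open side to its -x, loop handle on top; 143 mm tall in all. Origin: underside, below the handle's plane; the pan spans x -29 (open rim) to +15 mm (floor). It balances under the handle. About 0.25 kg, +-30 percent.
- tray_medium_eye (a point): Middle of the underside of the medium tray's handle bar, 133 mm above its origin; it rests on the hook when hung. Axes as the tray's. Loop: 48 mm wide outside, 32 inside (y), legs 8 and bar 12 thick (x), bar 10 high, opening under the bar 55 high, legs straight down to the pan's top edge.
- tray_small: The small of three perforated bare-steel parts trays: rectangular pan 72 wide (y), 52 high (z), 44 mm deep (x), walls 3, stood on edge on the table, open side to its -x, loop handle on top; 130 mm tall in all. Origin: underside, below the handle's plane; the pan spans x -29 (open rim) to +15 mm (floor). It balances under the handle. About 0.16 kg, +-30 percent.
- tray_small_eye (a point): Middle of the underside of the small tray's handle bar, 120 mm above its origin; it rests on the hook when hung. Axes as the tray's. Loop: 48 mm wide outside, 32 inside (y), legs 8 and bar 12 thick (x), bar 10 high, opening under the bar 68 high, legs straight down to the pan's top edge.
- hook_stand: Fixed dark-steel stand: base plate 150 x 110 x 10 mm, 24 mm square post, one flat level hook prong from the post along its -x (roughly to the robot), 18 mm wide, 8 thick, 158 long, top face 175 above the table, last 8 mm turned up into a lip. Post ends 12 mm above the prong's top. Origin: table top under the post's front face. Trays hung on it have their centres level; a smaller tray slides up to 11 mm into the next, until its handle legs meet that rim.
- hook_root (a point): Middle of the prong's top face where it leaves the post; axes as the stand's (x from the tip to the post, z up).
- hook_lip (a point): Top of the upturned lip at the prong's free end, at its mid thickness, 154 mm from hook_root along -x and 14 mm above it.
- tape_roll: Bystander: grey plastic-film roll, a ring 90 mm across and 24 mm high, lying flat. Leave where it is.
- screwdriver: Bystander: screwdriver with black handle, lying near the robot. Leave where it is.
- spanner: Bystander: steel spanner lying behind the trays. Leave where it is.
- screw_jar: Bystander: small glass jar with steel cap, 60 mm across, 75 mm high. Leave where it is.
- oil_bottle: Bystander: black plastic bottle, 60 mm across, 150 mm high. Leave where it is.
- hammer: Bystander: hammer with wooden handle, lying on the left side. Leave where it is.
- pipe_offcut: Bystander: short steel tube 34 mm across, 140 mm long, lying. Leave where it is.
Not all that is in view belongs to the job. Leave any yellow look-alike of the tray_large alone.

How it is judged:
By the outcome, as a careful person would: the job done as asked, in the order asked, and still so for the second after the job is handed in, with the robot touching nothing.
It also fails if it takes over 72 s, if anything falls off the work surface, if the arm or the gripper's body presses on something with over 40 N, if the wrist force passes 120 N, or if a joint passes its speed limit or range.

## Working session

There is one attempt and no reset: what is moved stays moved. The work goes in short steps, Python scripts to look and compute and a shell command to move; the robot and the scene stay as the last step left them, time stands still between calls to the robot, and variables do not carry over. Pictures are saved under pics/ and viewed, and the job is handed in when it is done.

```bash
ls; mkdir -p pics
python3 - <<'E'
from bench import robot, imaging
import cv2,numpy as np
print(robot.state(), robot.grip_depth)
for n in ("scene","top"):
    p=imaging.read_camera(n); cv2.imwrite(f"pics/{n}0.png",p["image"][:,:,::-1])
    print(n,p["camera_matrix"],p["k1"],p["cam_to_world"],p["shot"])
E
```

```text
pics
{'time_s': 0.0, 'joint_positions': array([-1.18700000e+00,  2.41448631e-01,  3.73407645e-03,  1.33517502e+00,
        2.66285949e-05,  1.57080538e+00]), 'dq': array([ 0.00012295,  0.00127176,  0.00089754,  0.00044854, -0.0009896 ,
       -0.00025814]), 'effort': array([-1.13440710e-03, -3.72318971e+01,  2.52407044e+01,  1.67976430e-02,
       -1.32523319e-04, -2.12724558e-06]), 'tcp_pos': array([ 187.129413  , -463.38724478,  403.79851134]), 'tool_rot': array([-1.02995163e-03,  9.81644310e-01,  1.90717993e-01, -1.86549768e-04]), 'wrist_force': array([0.20768265, 0.88104629, 0.39337964]), 'wrist_torque': array([ 0.00943491, -0.00978775, -0.00319933]), 'width': 0.9971264021352956} 154.70000000000002
scene [[520.39833473   0.         315.97413862]
 [  0.         520.39833473 188.06244378]
 [  0.           0.           1.        ]] -0.04434110017028024 [[ 3.27788943e-01  6.84264803e-01 -6.51410844e-01  1.34345892e+03]
 [ 9.44724811e-01 -2.42536279e-01  2.20615467e-01 -2.27405767e+02]
 [-7.03136331e-03 -6.87719298e-01 -7.25942647e-01  1.07100948e+03]
 [ 0.00000000e+00  0.00000000e+00  0.00000000e+00  1.00000000e+00]] 1
top [[478.03728933   0.         311.75792815]
 [  0.         478.03728933 197.62529888]
 [  0.           0.           1.        ]] -0.14266999918407874 [[-2.42117957e-02 -9.94445570e-01  1.02429479e-01  3.66783369e+02]
 [-9.99706034e-01  2.39533432e-02 -3.75265220e-03  5.87229143e+01]
 [ 1.27827990e-03 -1.02490226e-01 -9.94733190e-01  1.30197994e+03]
 [ 0.00000000e+00  0.00000000e+00  0.00000000e+00  1.00000000e+00]] 2
```

View pics/scene0.png

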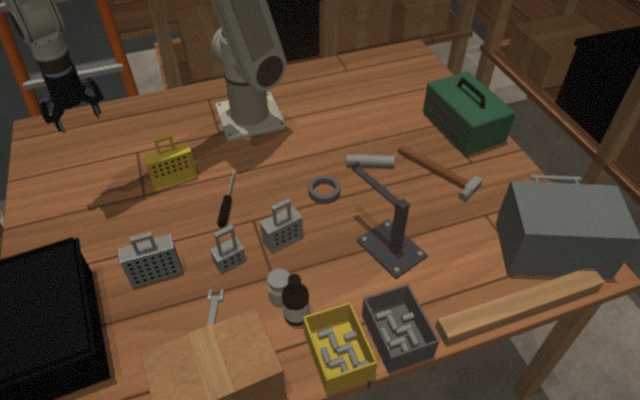

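View pics/top0.png

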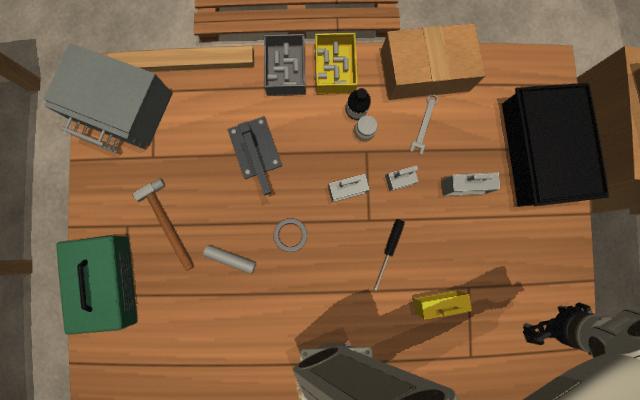

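```bash
cat > h.py <<'E'
from bench import robot, imaging
import cv2,numpy as np
def cloud(p,mask=None):
    K=p["camera_matrix"];k=p["k1"];Z=p["range_z"].astype(float)
    v,u=np.nonzero((Z>0)&(mask if mask is not None else True))
    pts=np.stack([u,v],1).astype(float)[:,None]
    n=cv2.undistortPoints(pts,K,np.array([k,0,0,0,0.]))[:,0]
    z=Z[v,u]; c=np.c_[n*z[:,None],z,np.ones(len(z))]
    return (c@p["cam_to_world"].T)[:,:3],u,v
def w(p,c): return (p["cam_to_world"]@np.r_[c,1])[:3]
E
python3 - <<'E'
from h import *
np.set_printoptions(precision=1,suppress=True)
for n in ("scene","top"):
    p=imaging.read_camera(n); im=p["image"].copy()
    for t in ["tray_large","tray_medium","tray_small","hook_stand"]:
        b=imaging.boxes_of(p,t); m=imaging.masks_of(p,t)
        print(n,t,[(round(x["conf"],2),w(p,x["centre"])) for x in b][:4])
        for i,x in enumerate(m[:3]):
            P,u,v=cloud(p,x["region"]); print("   mask",round(x["conf"],2),x["region"].sum(),"uv",u.mean(),v.mean(),P.mean(0),P.min(0),P.max(0))
            np.save(f"/tmp/{n}_{t}_{i}.npy",P)
    for t in ["tray_large_eye","tray_medium_eye","tray_small_eye","hook_root","hook_lip"]:
        print(n,t,[(round(x["conf"],2),w(p,x["centre"])) for x in imaging.boxes_of(p,t)][:4])
E
```

```text
scene tray_large [(0.88, array([ 200.3, -277.8,   43.4])), (0.78, array([ 544. , -366.9,   86. ]))]
   mask 0.98 2500 uv 149.5002008838891 258.69987946966654 [ 534.9 -369.    73.9] [ 379.4 -431.6   -5.1] [ 550.3 -307.8  158.6]
   mask 0.73 1841 uv 169.61274509803923 164.0909586056645 [ 202.9 -278.4   52.2] [  -1.1 -349.    -6.9] [ 243.8 -210.8  159.3]
   mask 0.48 3053 uv 389.7948633519921 233.5531774777741 [641.6 201.9  56.2] [332.8 134.2  -8.6] [735.2 302.  189.3]
scene tray_medium [(0.58, array([537.5, -45.7,  71.4]))]
   mask 0.77 1438 uv 281.39036312849163 227.16620111731842 [535.1 -45.8  60. ] [416.5 -94.7  -6.2] [559.6  12.3 145.2]
scene tray_small [(0.86, array([ 555.7, -187.5,   48.8])), (0.66, array([470.9, 463.6,  20.7]))]
   mask 0.85 1110 uv 227.25925925925927 249.3152664859982 [ 550.  -188.5   50.5] [ 429.1 -228.5   -7. ] [ 578.  -144.3  133. ]
   mask 0.51 560 uv 277.0376344086022 284.97132616487454 [ 693.6 -103.5   59.1] [ 660.9 -125.3   -2.3] [716.6 -71.4  80. ]
scene hook_stand [(0.63, array([657.4, 197. ,  10.4]))]
   mask 0.64 2934 uv 389.96812885538037 234.217957
[... 1433 characters left out ...]
 135.6]
   mask 0.38 1146 uv 163.45263157894738 219.49649122807017 [449.  458.6  22.2] [313.5 378.2  -5.6] [563.3 544.   33.2]
top hook_stand [(0.74, array([627.9, 193.4,   9.9]))]
   mask 0.71 2147 uv 255.0145199063232 150.0950819672131 [626.1 201.5  57.4] [494.7 141.1  -4.2] [727.  279.7 192.2]
top tray_large_eye [(0.72, array([ 516.3, -356.8,  103.9])), (0.63, array([512.1, -39.8,  79.7])), (0.57, array([ 212.8, -269.4,  102.2]))]
top tray_medium_eye [(0.62, array([672.2, -92.4,  74.5])), (0.59, array([518.8, -41.5,  76.5]))]
top tray_small_eye [(0.82, array([ 543.7, -185.5,   52.8]))]
top hook_root [(0.71, array([633.7, 196.7,  10.1]))]
top hook_lip [(0.67, array([630.3, 198.2,  11.9]))]
```

```bash
cat > m.py <<'E'
from h import *
np.set_printoptions(precision=1,suppress=True)
def rect(P):
    r=cv2.minAreaRect(P[:,:2].astype(np.float32)); b=cv2.boxPoints(r)
    e=[b[1]-b[0],b[2]-b[1]]; l=max(e,key=np.linalg.norm); a=np.degrees(np.arctan2(l[1],l[0]))
    return np.array(r[0]),sorted(r[1]),(a-90+90)%180-90
E
python3 - <<'E'
from m import *
T={"tray_large":(156,104,(530,-370)),"tray_medium":(143,78,(530,-45)),"tray_small":(130,52,(545,-185))}
for n in ("scene","top"):
    p=imaging.read_camera(n); P,u,v=cloud(p)
    for t,(H,h,c) in T.items():
        near=np.hypot(*(P[:,:2]-c).T)<75
        s=near&(P[:,2]>H-9)&(P[:,2]<H+8); B=P[s]
        d=np.linalg.svd(B[:,:2]-B[:,:2].mean(0))[2][0]; 
        print(n,t,"bar",len(B),B.mean(0),rect(B),"pca",np.degrees(np.arctan2(d[1],d[0])))
        q=P[near&(P[:,2]>h-6)&(P[:,2]<h+8)]; print("   pantop",len(q),rect(q))
        # floor plane (scene)
        q=P[near&(P[:,2]>10)&(P[:,2]<h-5)]; print("   side",len(q),rect(q))
    s=(P[:,0]>440)&(P[:,0]<720)&(P[:,1]>100)&(P[:,1]<260)
    q=P[s&(P[:,2]>166)&(P[:,2]<200)]; print(n,"prong",len(q),rect(q),q.min(0),q.max(0))
    np.save(f"/tmp/prong_{n}.npy",q)
    q=P[s&(P[:,2]>5)&(P[:,2]<16)]; print("  base",rect(q),q[:,2].mean())
E
```

```text
scene tray_large bar 134 [ 530.8 -369.6  153.8] (array([ 528.7, -370.1]), [17.482311248779297, 46.76154327392578], np.float32(3.038437)) pca -87.91505342924201
   pantop 805 (array([ 522.9, -370.4]), [49.45286178588867, 124.6225814819336], np.float32(1.8046875))
   side 1319 (array([ 523.1, -370.3]), [52.97687911987305, 124.68248748779297], np.float32(1.682663))
scene tray_medium bar 114 [531.2 -43.  139.7] (array([530.2, -43.1]), [17.817407608032227, 48.6805305480957], np.float32(16.312225)) pca -76.36409448773183
   pantop 484 (array([523.9, -44.2]), [49.00440216064453, 97.40914916992188], np.float32(13.621002))
   side 668 (array([524.8, -44.2]), [49.382850646972656, 96.63256072998047], np.float32(12.77507))
scene tray_small bar 122 [ 554.6 -187.9  127.7] (array([ 553.3, -187.6]), [15.709846496582031, 46.572967529296875], np.float32(15.391205)) pca -78.605459149843
   pantop 401 (array([ 546., -189.]), [48.42173767089844, 73.86893463134766], np.float32(15.336456))
   side 309 (array([ 548.2, -188.5]), [45.83357238769531, 73.8348159790039], np.float32(13.083649))
scene prong 604 (a
[... 869 characters left out ...]
ray([520.6, -41.3]), [43.50984191894531, 96.9617919921875], np.float32(13.209015))
top tray_small bar 96 [ 551.5 -187.2  129.3] (array([ 551.6, -187.2]), [12.242921829223633, 47.15018081665039], np.float32(15.295532)) pca 106.11203779113086
   pantop 335 (array([ 545.1, -190. ]), [44.28435134887695, 73.16544342041016], np.float32(14.805267))
   side 60 (array([ 550.3, -177.4]), [60.06695556640625, 90.17423248291016], np.float32(14.103088))
top prong 593 (array([581.4, 187.3]), [24.490629196166992, 180.69142150878906], np.float32(-71.62267)) [493.6 152.6 166.8] [668.8 225.3 192.8]
  base (array([582.1, 180.5]), [157.96798706054688, 275.6647644042969], np.float32(-89.746506)) 9.779472638697026
```

```bash
python3 -m crank '[{"jaw":0.8,"dx":40,"dy":10,"turn":0.15},{"jaw":0.8,"dx":80,"dy":25,"turn":0.3},{"jaw":0.8,"dx":120,"dy":40,"turn":0.45},{"jaw":0.8,"dx":160,"dy":50,"turn":0.6},{"jaw":0.8,"dx":200,"dy":60,"turn":0.75},{"jaw":0.8,"dx":240,"dy":70,"turn":0.9},{"jaw":0.8,"dx":280,"dy":80,"turn":1.05},{"jaw":0.8,"dx":310,"dy":88,"turn":1.2},{"jaw":0.8,"dx":330,"dy":94,"turn":1.35},{"jaw":0.8,"dx":341,"dy":94,"turn":1.4},{"jaw":0.8,"dx":341,"dy":94,"turn":1.4},{"jaw":0.8,"dx":341,"dy":94,"turn":1.4}]' 40
python3 - <<'E'
from m import *
s=robot.state(); print(s["joint_positions"],s["tcp_pos"])
p=imaging.read_camera("top");P,u,v=cloud(p)
s=(P[:,1]<-440)&(P[:,0]>420)&(P[:,0]<640)&(P[:,2]>20)&(P[:,2]<250); q=P[s]; print(len(q),np.percentile(q[:,2],[50,95]),q[:,1].max())
s2=(P[:,1]<-380)&(P[:,0]>480)&(P[:,0]<580)&(P[:,2]>20)&(P[:,2]<250);print(P[s2].max(0));
E
```

```text
[-1.2  0.2  0.   1.3 -0.   1.6] [ 187.2 -463.6  404.7]
6008 [124.3 137.1] -499.1560650125906
[ 580.  -380.   161.4]invalid input
```

```bash
python3 -m crank '[{"jaw":0.8,"dx":40,"dy":10,"dz":0,"turn":0.15},{"jaw":0.8,"dx":80,"dy":25,"dz":0,"turn":0.3},{"jaw":0.8,"dx":120,"dy":40,"dz":0,"turn":0.45},{"jaw":0.8,"dx":160,"dy":50,"dz":0,"turn":0.6},{"jaw":0.8,"dx":200,"dy":60,"dz":0,"turn":0.75},{"jaw":0.8,"dx":240,"dy":70,"dz":0,"turn":0.9},{"jaw":0.8,"dx":280,"dy":80,"dz":0,"turn":1.05},{"jaw":0.8,"dx":310,"dy":88,"dz":0,"turn":1.2},{"jaw":0.8,"dx":330,"dy":94,"dz":0,"turn":1.35},{"jaw":0.8,"dx":341,"dy":94,"dz":0,"turn":1.4},{"jaw":0.8,"dx":341,"dy":94,"dz":0,"turn":1.4},{"jaw":0.8,"dx":341,"dy":94,"dz":0,"turn":1.4}]' 40
python3 - <<'E'
from m import *
s=robot.state(); print(s["joint_positions"],s["tcp_pos"])
E
```

```text
time_s: 2.85
tcp_pos: [528.1, -369.6, 404.3]
tool_rot: [-0.0, 0.628, 0.778, -0.0]
wrist_force: [0.4, 0.9, 1.1]
width: 0.797
[-0.6  0.5  0.5  1.5 -0.   0.7] [ 528.1 -369.6  404.3]
```

```bash
python3 -m crank '[{"jaw":0.8,"dx":0,"dy":0,"dz":0,"turn":0.15},{"jaw":0.8,"dx":0,"dy":0,"dz":0,"turn":0.3},{"jaw":0.8,"dx":0,"dy":0,"dz":0,"turn":0.45},{"jaw":0.8,"dx":0,"dy":0,"dz":0,"turn":0.6},{"jaw":0.8,"dx":0,"dy":0,"dz":-10,"turn":0.75},{"jaw":0.8,"dx":0,"dy":0,"dz":-20,"turn":0.9},{"jaw":0.8,"dx":0,"dy":0,"dz":-30,"turn":1.05},{"jaw":0.8,"dx":0,"dy":0,"dz":-35,"turn":1.2},{"jaw":0.8,"dx":0,"dy":0,"dz":-40,"turn":1.35},{"jaw":0.8,"dx":0,"dy":0,"dz":-45,"turn":1.382},{"jaw":0.8,"dx":0,"dy":0,"dz":-50,"turn":1.382},{"jaw":0.8,"dx":0,"dy":0,"dz":-50,"turn":1.382}]' 40
python3 - <<'E'
from m import *
s=robot.state(); print(s["joint_positions"],s["tcp_pos"])
for n in ("scene","top"):
    p=imaging.read_camera(n); im=p["image"][:,:,::-1]
    c=im[140:340,60:260] if n=="scene" else im[100:280,380:580]
    cv2.imwrite(f"pics/{n}1.png",cv2.resize(c,None,fx=3,fy=3,interpolation=cv2.INTER_CUBIC))
E
```

```text
time_s: 4.05
tcp_pos: [527.1, -369.9, 353.7]
tool_rot: [-0.001, -0.01, 1.0, 0.0]
wrist_force: [0.2, 0.3, -0.4]
width: 0.799
[-0.6  0.6  0.3  1.4 -0.  -0.6] [ 527.1 -369.9  353.7]
```

View pics/scene1.png

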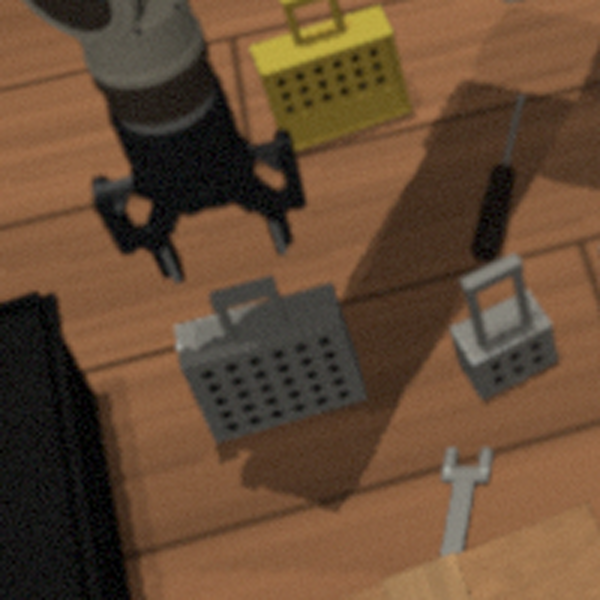

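View pics/top1.png

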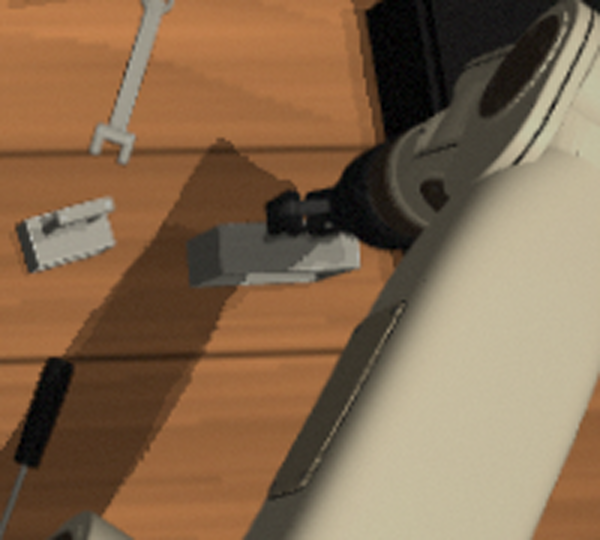

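```bash
python3 -m crank '[{"jaw":0.8,"dx":1,"dy":0,"dz":-20,"turn":0},{"jaw":0.8,"dx":1,"dy":0,"dz":-40,"turn":0},{"jaw":0.8,"dx":1,"dy":0,"dz":-52,"turn":0},{"jaw":0.8,"dx":1,"dy":0,"dz":-58,"turn":0},{"jaw":0.8,"dx":1,"dy":0,"dz":-58,"turn":0},{"jaw":0.6,"dx":1,"dy":0,"dz":-58,"turn":0},{"jaw":0.5,"dx":1,"dy":0,"dz":-58,"turn":0},{"jaw":0.4,"dx":1,"dy":0,"dz":-58,"turn":0},{"jaw":0.3,"dx":1,"dy":0,"dz":-58,"turn":0},{"jaw":0.3,"dx":1,"dy":0,"dz":-58,"turn":0},{"jaw":0.3,"dx":1,"dy":0,"dz":-58,"turn":0}]' 50
python3 - <<'E'
from m import *
s=robot.state(); print(s["width"]*85,s["wrist_torque"])
for n in ("scene",):
    p=imaging.read_camera(n); im=p["image"][:,:,::-1]
    c=im[140:340,60:260]
    cv2.imwrite(f"pics/{n}2.png",cv2.resize(c,None,fx=3,fy=3,interpolation=cv2.INTER_CUBIC))
E
```

```text
time_s: 5.25
tcp_pos: [529.1, -369.8, 297.7]
tool_rot: [0.001, -0.011, 1.0, -0.001]
wrist_force: [1.6, 3.2, 5.5]
width: 0.552
46.93882327480064 [ 0.4 -0.1  0. ]
```

View pics/scene2.png

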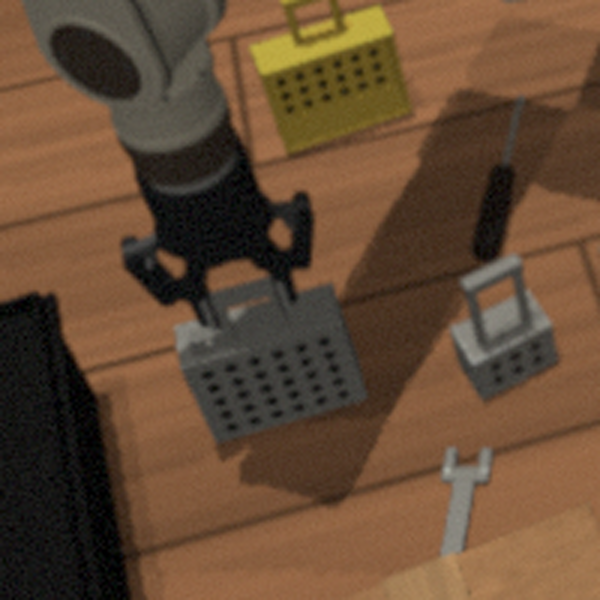

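```bash
python3 -m crank '[{"jaw":0.3,"dx":0,"dy":0,"dz":6,"turn":0},{"jaw":0.3,"dx":0,"dy":0,"dz":16,"turn":0},{"jaw":0.3,"dx":0,"dy":0,"dz":30,"turn":0},{"jaw":0.3,"dx":0,"dy":0,"dz":46,"turn":0},{"jaw":0.3,"dx":-5,"dy":0,"dz":62,"turn":0},{"jaw":0.3,"dx":-12,"dy":0,"dz":80,"turn":0.0},{"jaw":0.3,"dx":-22,"dy":0,"dz":98,"turn":0.02},{"jaw":0.3,"dx":-34,"dy":5,"dz":114,"turn":0.04},{"jaw":0.3,"dx":-46,"dy":15,"dz":128,"turn":0.06},{"jaw":0.3,"dx":-58,"dy":30,"dz":138,"turn":0.08},{"jaw":0.3,"dx":-68,"dy":50,"dz":146,"turn":0.1},{"jaw":0.3,"dx":-75,"dy":75,"dz":150,"turn":0.12},{"jaw":0.3,"dx":-80,"dy":105,"dz":150,"turn":0.15},{"jaw":0.3,"dx":-80,"dy":135,"dz":150,"turn":0.18},{"jaw":0.3,"dx":-80,"dy":165,"dz":150,"turn":0.22},{"jaw":0.3,"dx":-80,"dy":195,"dz":150,"turn":0.25},{"jaw":0.3,"dx":-80,"dy":222,"dz":150,"turn":0.28},{"jaw":0.3,"dx":-80,"dy":240,"dz":150,"turn":0.29},{"jaw":0.3,"dx":-80,"dy":250,"dz":150,"turn":0.3},{"jaw":0.3,"dx":-80,"dy":250,"dz":150,"turn":0.3}]' 50
python3 - <<'E'
from m import *
s=robot.state(); print(s["width"]*85,s["wrist_torque"],s["joint_positions"])
for n in ("scene","top"):
    p=imaging.read_camera(n); im=p["image"][:,:,::-1]
    cv2.imwrite(f"pics/{n}3.png",im)
E
```

```text
time_s: 7.3
tcp_pos: [448.9, -119.0, 447.9]
tool_rot: [0.001, -0.161, 0.987, -0.001]
wrist_force: [0.1, -0.3, -2.3]
width: 0.551
46.85325454188146 [-0.1 -0.  -0. ] [-0.3  0.2  0.   1.4 -0.  -0.6]
```

View pics/scene3.png

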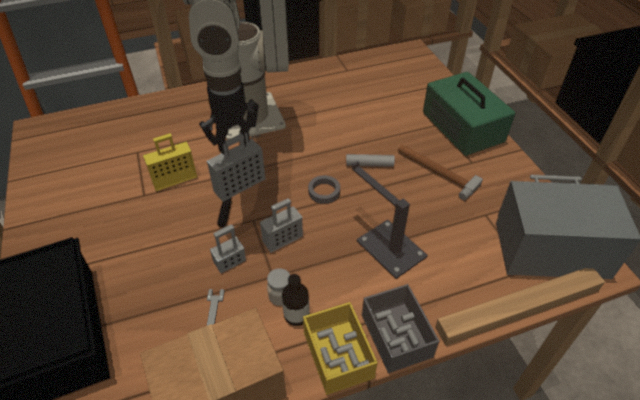

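View pics/top3.png

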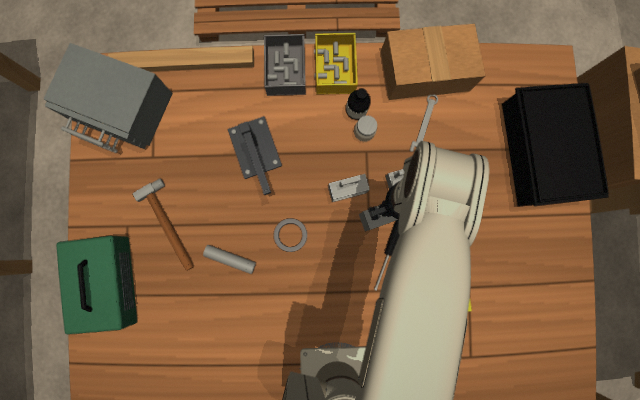

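```bash
python3 -m crank '[{"jaw":0.3,"dx":0,"dy":8,"dz":0,"turn":0},{"jaw":0.3,"dx":0,"dy":24,"dz":0,"turn":0},{"jaw":0.3,"dx":0,"dy":48,"dz":0,"turn":0},{"jaw":0.3,"dx":0,"dy":78,"dz":0,"turn":0},{"jaw":0.3,"dx":0,"dy":110,"dz":0,"turn":0},{"jaw":0.3,"dx":0,"dy":142,"dz":-5,"turn":0},{"jaw":0.3,"dx":0,"dy":174,"dz":-15,"turn":0},{"jaw":0.3,"dx":0,"dy":204,"dz":-30,"turn":0},{"jaw":0.3,"dx":2,"dy":230,"dz":-45,"turn":0},{"jaw":0.3,"dx":4,"dy":248,"dz":-60,"turn":0},{"jaw":0.3,"dx":7,"dy":259,"dz":-75,"turn":0},{"jaw":0.3,"dx":7,"dy":264,"dz":-87,"turn":0},{"jaw":0.3,"dx":7,"dy":264,"dz":-95,"turn":0},{"jaw":0.3,"dx":7,"dy":264,"dz":-97,"turn":0},{"jaw":0.3,"dx":7,"dy":264,"dz":-97,"turn":0},{"jaw":0.3,"dx":7,"dy":264,"dz":-97,"turn":0}]' 50
cat > look.py <<'E'
import sys
from m import *
k=sys.argv[1]
s=robot.state(); print(s["time_s"],s["tcp_pos"],s["width"]*85,s["wrist_force"],s["joint_positions"])
t=None
ims=[]
for n,(y0,x0) in (("scene",(100,250)),("top",(90,170))):
    p=imaging.read_camera(n); im=p["image"][:,:,::-1]
    ims.append(cv2.resize(im[y0:y0+200,x0:x0+200],(400,400),interpolation=cv2.INTER_CUBIC))
cv2.imwrite(f"pics/look{k}.png",np.hstack(ims))
E
python3 look.py 4
```

```text
time_s: 9.0
tcp_pos: [456.4, 143.2, 351.5]
tool_rot: [0.001, -0.16, 0.987, -0.001]
wrist_force: [0.2, -0.4, -3.3]
width: 0.55
9.0 [456.4 143.2 351.5] 46.78820016323201 [ 0.2 -0.4 -3.3] [ 0.3  0.2 -0.2  1.2 -0.  -0. ]
```

View pics/look4.png

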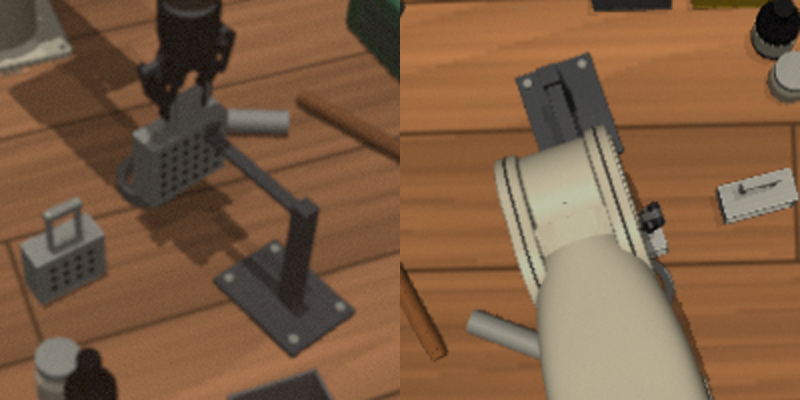

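```bash
cat > rel.py <<'E'
from m import *
# stand frame in scene camera
R0=np.array([646.3,208.,0]);a=np.radians(18.2)
def S(P):
    d=P-R0; return np.c_[d[:,0]*np.cos(a)+d[:,1]*np.sin(a),-d[:,0]*np.sin(a)+d[:,1]*np.cos(a),P[:,2]]
E
python3 - <<'E'
from rel import *
q=S(np.load("/tmp/prong_scene.npy")); 
for lo,hi in ((-150,-110),(-110,-60),(-60,-10)):
    b=q[(q[:,0]>lo)&(q[:,0]<hi)&(q[:,2]>172)]; print("prong",lo,b[:,1].min(),b[:,1].max(),np.median(b[:,2]))
q=S(np.load("/tmp/prong_top.npy")); 
for lo,hi in ((-150,-110),(-110,-60),(-60,-10)):
    b=q[(q[:,0]>lo)&(q[:,0]<hi)&(q[:,2]>172)]; print("prong top",lo,b[:,1].min(),b[:,1].max(),np.median(b[:,2]))
p=imaging.read_camera("scene");P,u,v=cloud(p);Q=S(P)
print("prong now");
s=(abs(Q[:,1])<15)&(Q[:,0]>-160)&(Q[:,0]<30)&(Q[:,2]>160)&(Q[:,2]<195);b=Q[s];print(b.min(0),b.max(0))
s=(abs(Q[:,1])<90)&(Q[:,0]>-240)&(Q[:,0]<-165)&(Q[:,2]>45)&(Q[:,2]<150);b=Q[s]
for z in range(50,160,10):
    c=b[(b[:,2]>z)&(b[:,2]<z+10)]
    if len(c):print(z,len(c),np.percentile(c[:,1],[1,99]),np.percentile(c[:,0],[2,50,98]))
s=(abs(Q[:,1])<40)&(Q[:,0]>-240)&(Q[:,0]<-165)&(Q[:,2]>150)&(Q[:,2]<225);b=Q[s]
for z in range(150,225,5):
    c=b[(b[:,2]>z)&(b[:,2]<z+5)]
    if len(c):print(z,len(c),np.percentile(c[:,1],[1,99]),np.percentile(c[:,0],[2,50,98]))
E
```

```text
prong -150 -11.728384825590396 7.438691407417927 173.90808010763726
prong -110 -11.234021150926097 8.410752745618765 173.4920376651079
prong -60 -12.718936056161931 8.537279128024803 173.88926179105692
prong top -150 -6.861463138651793 11.170791447415564 174.63747119750178
prong top -110 -6.686981692288661 11.402059602387661 175.26142527180218
prong top -60 -8.333145554076053 10.918752855153858 175.44276880179223
prong now
[-157.6  -14.1  160.6] [ 27.7  11.4 189.2]
50 89 [-67.9  52.5] [-221.4 -185.2 -182.5]
60 108 [-68.3  50.6] [-222.8 -185.2 -182. ]
70 127 [-67.8  50.9] [-224.  -185.3 -182. ]
80 106 [-69.1  45.5] [-220.6 -185.4 -181.5]
90 109 [-68.3  38.2] [-224.1 -185.1 -182.5]
100 100 [-68.1  31.9] [-224.6 -185.2 -181.3]
110 111 [-68.1  54.8] [-222.2 -185.3 -181.8]
120 107 [-67.8  53.7] [-223.3 -185.2 -182.4]
130 111 [-68.3  56.8] [-223.5 -185.6 -182.2]
140 114 [-67.9  54.3] [-222.7 -185.5 -181.9]
150 125 [-38.9  39.2] [-227.9 -196.2 -183.2]
155 182 [-39.7  38.5] [-226.3 -201.4 -183.7]
160 16 [-35.   17.3] [-211.7 -197.7 -186. ]
165 8 [-29.7  13.2] [-203.  -198.6 -193.5]
170 10 [-30.7  16.3] [-201.7 -195.8 -193.2]
175 9 [-29.4  19.6] [-203.9 -196.2 -194. ]
180 19 [-36.   30.1] [-201.5 -193.8 -187.2]
185 13 [-39.8  25.2] [-204.8 -191.7 -188.8]
190 22 [-38.1  32.2] [-196.8 -193.4 -186.3]
195 25 [-38.6  30.2] [-196.8 -192.6 -187. ]
200 34 [-39.   32.1] [-201.3 -193.4 -187.9]
205 81 [-39.6  27.2] [-209.2 -198.1 -188.4]
210 24 [-38.2  27.5] [-212.5 -192.8 -188.1]
215 15 [-39.   28.8] [-206.1 -192.  -186.3]
220 14 [-36.4  29.8] [-205.1 -190.6 -186.8]
```

```bash
python3 -m crank '[{"jaw":0.3,"dx":-1,"dy":3.3,"dz":0,"turn":0},{"jaw":0.3,"dx":4,"dy":5,"dz":0,"turn":0},{"jaw":0.3,"dx":13,"dy":8,"dz":0,"turn":0},{"jaw":0.3,"dx":25,"dy":12,"dz":0,"turn":0},{"jaw":0.3,"dx":39,"dy":16.5,"dz":0,"turn":0},{"jaw":0.3,"dx":53,"dy":21,"dz":0,"turn":0},{"jaw":0.3,"dx":67,"dy":25.7,"dz":0,"turn":0},{"jaw":0.3,"dx":81,"dy":30.3,"dz":0,"turn":0},{"jaw":0.3,"dx":91,"dy":33.6,"dz":0,"turn":0},{"jaw":0.3,"dx":97,"dy":35.5,"dz":0,"turn":0},{"jaw":0.3,"dx":97,"dy":35.5,"dz":0,"turn":0},{"jaw":0.3,"dx":97,"dy":35.5,"dz":0,"turn":0}]' 50
python3 look.py 5
```

```text
time_s: 10.35
tcp_pos: [553.2, 179.0, 351.2]
tool_rot: [0.001, -0.16, 0.987, -0.001]
wrist_force: [-0.4, -0.2, -3.9]
width: 0.548
10.35 [553.2 179.  351.2] 46.60806031404966 [-0.4 -0.2 -3.9] [ 0.3  0.4  0.1  1.3 -0.  -0. ]
```

View pics/look5.png

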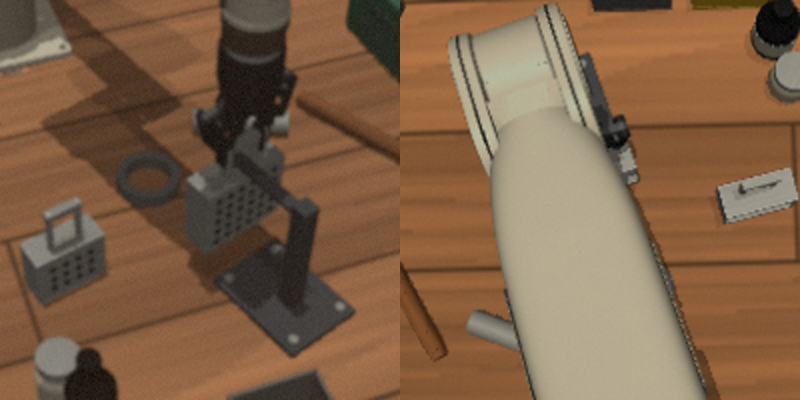

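```bash
python3 -m crank '[{"jaw":0.3,"dx":8,"dy":2.6,"dz":0,"turn":0},{"jaw":0.3,"dx":20,"dy":6.5,"dz":0,"turn":0},{"jaw":0.3,"dx":34,"dy":11,"dz":0,"turn":0},{"jaw":0.3,"dx":48,"dy":15.7,"dz":0,"turn":0},{"jaw":0.3,"dx":60,"dy":19.6,"dz":0,"turn":0},{"jaw":0.3,"dx":69,"dy":22.5,"dz":0,"turn":0},{"jaw":0.3,"dx":74,"dy":24.2,"dz":0,"turn":0},{"jaw":0.3,"dx":74,"dy":24.2,"dz":0,"turn":0},{"jaw":0.3,"dx":74,"dy":24.2,"dz":0,"turn":0}]' 50
python3 look.py 6
cat > face.py <<'E'
from rel import *
p=imaging.read_camera("scene");P,u,v=cloud(p);Q=S(P)
import sys
lo=float(sys.argv[1]);hi=float(sys.argv[2])
for z in range(40,215,10):
    s=(abs(Q[:,1])<75)&(Q[:,0]>lo)&(Q[:,0]<hi)&(Q[:,2]>z)&(Q[:,2]<z+10)
    c=Q[s]
    if len(c)>4:print(z,len(c),np.percentile(c[:,1],[1,99]),np.percentile(c[:,0],[2,50,98]))
E
python3 face.py -70 12
```

```text
time_s: 11.35
tcp_pos: [626.7, 203.0, 351.3]
tool_rot: [0.001, -0.16, 0.987, -0.001]
wrist_force: [0.2, -0.5, -3.4]
width: 0.547
11.35 [626.7 203.  351.3] 46.49211028494941 [ 0.2 -0.5 -3.4] [ 0.3  0.6  0.4  1.4 -0.  -0. ]
40 10 [-14.4  -9.9] [ 2.8  5.4 10.4]
50 67 [-64.4  58.2] [-45.7  -5.   10.7]
60 94 [-65.   60.8] [-46.3  -5.7  10.7]
70 88 [-64.9  57.2] [-46.   -5.3  10.8]
80 94 [-64.5  58. ] [-42.6  -4.6   9.4]
90 94 [-65.2  58. ] [-44.4  -5.4   9.1]
100 97 [-65.3  59.1] [-46.4  -5.3   9.9]
110 96 [-64.7  59. ] [-39.9  -5.4  10.2]
120 100 [-65.2  58.4] [-43.7  -5.4   8.8]
130 100 [-64.8  61.2] [-43.8  -5.4   8.2]
140 113 [-64.1  57. ] [-45.8  -5.3   8.9]
150 470 [-63.6  58.8] [-46.7 -18.9  -2.6]
160 47 [-25.9  27.4] [-27.4 -15.6  10.4]
170 81 [-16.7  22.3] [-29.  -15.8  10. ]
180 74 [-36.6  27.7] [-24.2  -7.4  11.2]
190 51 [-38.3  34.9] [-26.  -12.1  -7.5]
200 125 [-39.   28.5] [-27.  -15.1  -7.6]
210 49 [-37.8  29.1] [-29.  -13.4  -6.8]
```

View pics/look6.png

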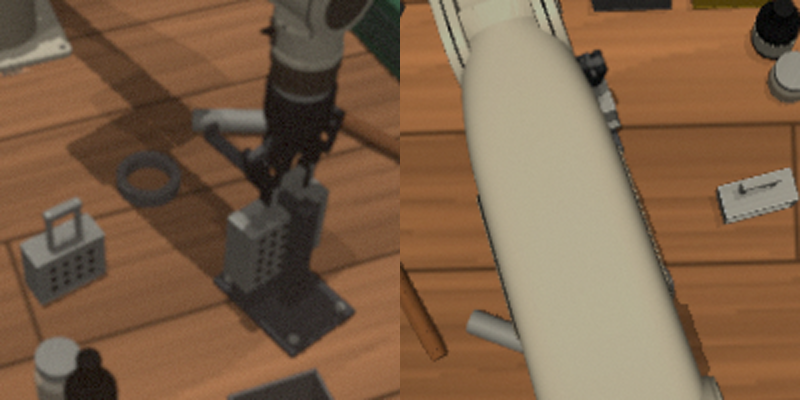

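```bash
python3 -m crank '[{"jaw":0.3,"dx":2,"dy":1,"dz":0,"turn":0},{"jaw":0.3,"dx":3,"dy":1.5,"dz":-4,"turn":0},{"jaw":0.3,"dx":3,"dy":1.5,"dz":-10,"turn":0},{"jaw":0.3,"dx":3,"dy":1.5,"dz":-15,"turn":0},{"jaw":0.3,"dx":3,"dy":1.5,"dz":-19,"turn":0},{"jaw":0.3,"dx":3,"dy":1.5,"dz":-22,"turn":0},{"jaw":0.3,"dx":3,"dy":1.5,"dz":-23.5,"turn":0},{"jaw":0.3,"dx":3,"dy":1.5,"dz":-23.5,"turn":0}]' 50
python3 look.py 7; python3 face.py -70 12 | sed -n '1,5p;11,19p'
```

```text
time_s: 12.3
tcp_pos: [629.5, 204.4, 327.8]
tool_rot: [0.001, -0.16, 0.987, -0.001]
wrist_force: [0.7, -0.3, -3.7]
width: 0.553
12.3 [629.5 204.4 327.8] 47.0008434490434 [ 0.7 -0.3 -3.7] [ 0.3  0.6  0.4  1.3 -0.  -0. ]
40 83 [-64.6  56.8] [-41.5  -2.3   9.3]
50 80 [-64.2  58.4] [-41.1  -2.1   8.3]
60 89 [-64.9  59.8] [-41.5  -1.9  10.3]
70 82 [-64.4  56.1] [-39.7  -1.4  10.4]
80 103 [-64.2  59. ] [-43.3  -1.4   7.8]
140 15 [-26.4 -10.7] [-14.4   3.   10.6]
150 10 [-29.2 -11.6] [-6.   6.1 10.3]
160 53 [-37.8  28.3] [-23.5  -8.7  10.1]
170 95 [-39.   34.8] [-40.6  -9.   11. ]
180 150 [-37.2  28.4] [-24.8  -9.7  11.1]
190 44 [-38.6  36.4] [-23.1  -9.3  -2.6]
200 92 [-57.1  54.7] [-25.2  -7.4  -2.1]
210 70 [-58.6  55.2] [-24.6  -5.3  -1.7]
```

```bash
python3 -m crank '[{"jaw":0.3,"dx":0,"dy":0,"dz":-1,"turn":0},{"jaw":0.3,"dx":0,"dy":0,"dz":-2,"turn":0},{"jaw":0.3,"dx":0,"dy":0,"dz":-2,"turn":0}]' 50
```

```text
time_s: 12.75
tcp_pos: [629.7, 204.5, 326.7]
tool_rot: [0.002, -0.16, 0.987, -0.001]
wrist_force: [1.2, 0.2, -2.6]
width: 0.547
```

```bash
python3 -m crank '[{"jaw":0.3,"dx":0,"dy":0,"dz":-1,"turn":0},{"jaw":0.3,"dx":0,"dy":0,"dz":-2,"turn":0},{"jaw":0.3,"dx":0,"dy":0,"dz":-2,"turn":0}]' 50
```

```text
time_s: 13.05
tcp_pos: [629.5, 204.4, 326.7]
tool_rot: [0.003, -0.16, 0.987, -0.001]
wrist_force: [-4.1, -1.9, 5.7]
width: 0.552
```

```bash
python3 -m crank '[{"jaw":0.56,"dx":0,"dy":0,"dz":0,"turn":0},{"jaw":0.6,"dx":0,"dy":0,"dz":0,"turn":0},{"jaw":0.7,"dx":0,"dy":0,"dz":0,"turn":0},{"jaw":0.8,"dx":0,"dy":0,"dz":0,"turn":0},{"jaw":0.8,"dx":0,"dy":0,"dz":0,"turn":0},{"jaw":0.8,"dx":0,"dy":0,"dz":5,"turn":0},{"jaw":0.8,"dx":0,"dy":0,"dz":20,"turn":0},{"jaw":0.8,"dx":0,"dy":0,"dz":40,"turn":0},{"jaw":0.8,"dx":0,"dy":0,"dz":60,"turn":0},{"jaw":0.8,"dx":0,"dy":0,"dz":80,"turn":0},{"jaw":0.8,"dx":0,"dy":0,"dz":80,"turn":0}]' 50
python3 look.py 8; python3 face.py -70 12
```

```text
time_s: 14.15
tcp_pos: [630.1, 204.6, 410.7]
tool_rot: [0.006, -0.16, 0.987, -0.0]
wrist_force: [0.8, -0.7, 0.5]
width: 0.802
14.15 [630.1 204.6 410.7] 68.14230482749407 [ 0.8 -0.7  0.5] [ 0.3  0.6  0.5  1.5 -0.  -0. ]
40 81 [-65.   58.3] [-42.1  -2.4  10.1]
50 78 [-65.1  58.4] [-43.   -3.1   9.2]
60 90 [-64.7  55.4] [-42.8  -1.5   9.1]
70 91 [-65.2  59.9] [-40.6  -1.9  10.2]
80 92 [-64.6  59.1] [-40.6  -1.7   9.4]
90 96 [-65.9  59.1] [-40.2  -1.7   9.7]
100 95 [-64.3  58. ] [-44.2  -1.8   7.5]
110 104 [-64.8  58.7] [-40.6  -1.2   9.1]
120 227 [-64.   60.3] [-43.6 -14.1   6.8]
130 311 [-63.6  59.8] [-43.2 -20.1   4.3]
140 20 [-25.5 -10.8] [-16.6 -11.6   9.7]
150 20 [-26.8  -9.6] [-17.2 -10.5  11.2]
160 58 [-26.2  19. ] [-67.3 -13.9  11.2]
170 154 [-25.8  21.3] [-68.6 -33.8   7.9]
180 134 [-25.3  21.5] [-20.8 -11.8  11.4]
```

View pics/look8.png

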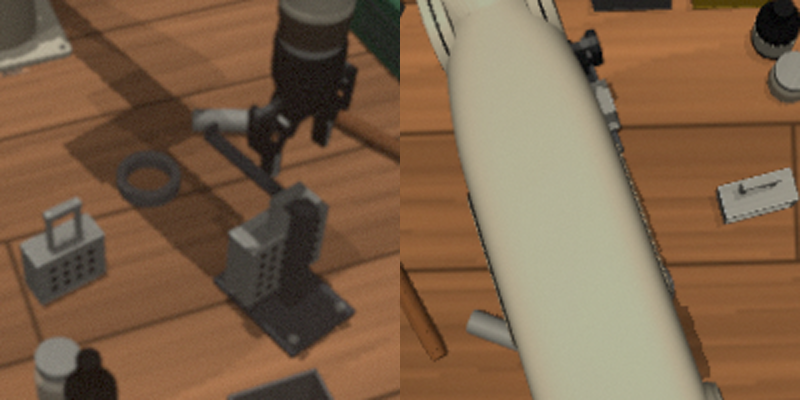

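```bash
python3 -m crank '[{"jaw":0.8,"dx":-10,"dy":-15,"dz":0,"turn":0},{"jaw":0.8,"dx":-25,"dy":-45,"dz":0,"turn":-0.02},{"jaw":0.8,"dx":-40,"dy":-80,"dz":0,"turn":-0.04},{"jaw":0.8,"dx":-55,"dy":-118,"dz":0,"turn":-0.06},{"jaw":0.8,"dx":-70,"dy":-155,"dz":0,"turn":-0.08},{"jaw":0.8,"dx":-82,"dy":-190,"dz":0,"turn":-0.089},{"jaw":0.8,"dx":-92,"dy":-220,"dz":-10,"turn":-0.089},{"jaw":0.8,"dx":-98,"dy":-238,"dz":-25,"turn":-0.089},{"jaw":0.8,"dx":-101,"dy":-246,"dz":-45,"turn":-0.089},{"jaw":0.8,"dx":-101,"dy":-246.4,"dz":-60,"turn":-0.089},{"jaw":0.8,"dx":-101,"dy":-246.4,"dz":-65,"turn":-0.089},{"jaw":0.8,"dx":-101,"dy":-246.4,"dz":-65,"turn":-0.089}]' 50
python3 look.py 9
```

```text
time_s: 15.5
tcp_pos: [527.8, -41.9, 339.1]
tool_rot: [0.0, -0.116, 0.993, -0.001]
wrist_force: [-0.4, 0.2, 0.8]
width: 0.797
15.5 [527.8 -41.9 339.1] 67.76270532745197 [-0.4  0.2  0.8] [-0.1  0.3 -0.   1.2 -0.  -0.3]
```

View pics/look9.png

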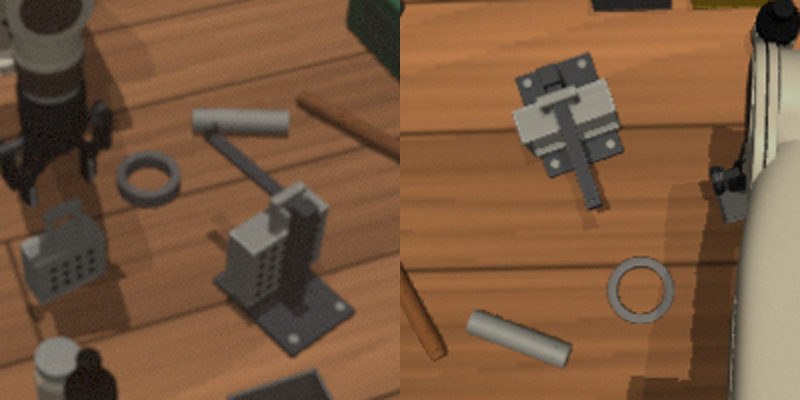

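```bash
python3 -m crank '[{"jaw":0.8,"dx":1,"dy":0,"dz":-18,"turn":0},{"jaw":0.8,"dx":1,"dy":0,"dz":-36,"turn":0},{"jaw":0.8,"dx":1,"dy":0,"dz":-48,"turn":0},{"jaw":0.8,"dx":1,"dy":0,"dz":-54,"turn":0},{"jaw":0.8,"dx":1,"dy":0,"dz":-54,"turn":0},{"jaw":0.6,"dx":1,"dy":0,"dz":-54,"turn":0},{"jaw":0.5,"dx":1,"dy":0,"dz":-54,"turn":0},{"jaw":0.4,"dx":1,"dy":0,"dz":-54,"turn":0},{"jaw":0.3,"dx":1,"dy":0,"dz":-54,"turn":0},{"jaw":0.3,"dx":1,"dy":0,"dz":-54,"turn":0},{"jaw":0.3,"dx":1,"dy":0,"dz":-54,"turn":0}]' 50
```

```text
time_s: 16.7
tcp_pos: [530.0, -41.5, 287.9]
tool_rot: [0.003, -0.116, 0.993, -0.001]
wrist_force: [-0.6, 2.8, 5.0]
width: 0.555
```

```bash
python3 look.py 10
```

```text
16.7 [530.  -41.5 287.9] 47.13838352218703 [-0.6  2.8  5. ] [-0.1  0.4 -0.1  1.1 -0.  -0.3]
```

View pics/look10.png

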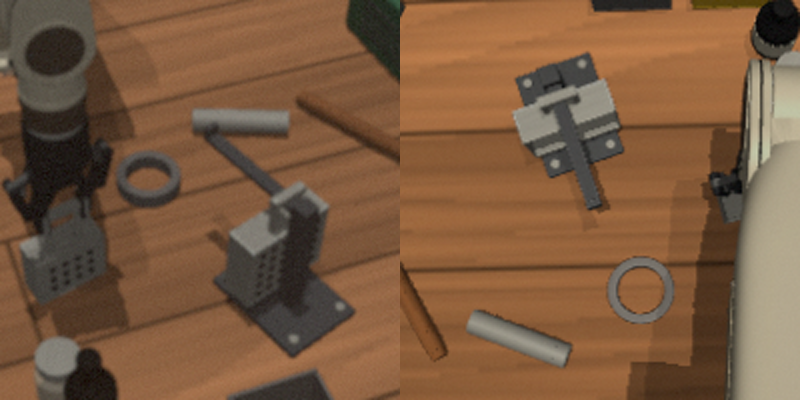

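```bash
python3 -m crank '[{"jaw":0.3,"dx":0,"dy":0,"dz":6,"turn":0},{"jaw":0.3,"dx":0,"dy":0,"dz":18,"turn":0},{"jaw":0.3,"dx":-5,"dy":0,"dz":34,"turn":0},{"jaw":0.3,"dx":-14,"dy":4,"dz":50,"turn":0},{"jaw":0.3,"dx":-25,"dy":12,"dz":64,"turn":0.01},{"jaw":0.3,"dx":-36,"dy":26,"dz":76,"turn":0.02},{"jaw":0.3,"dx":-46,"dy":46,"dz":84,"turn":0.03},{"jaw":0.3,"dx":-54,"dy":70,"dz":88,"turn":0.045},{"jaw":0.3,"dx":-60,"dy":97,"dz":88,"turn":0.06},{"jaw":0.3,"dx":-64,"dy":124,"dz":86,"turn":0.07},{"jaw":0.3,"dx":-67,"dy":150,"dz":82,"turn":0.08},{"jaw":0.3,"dx":-69,"dy":172,"dz":77,"turn":0.085},{"jaw":0.3,"dx":-69.5,"dy":185,"dz":71,"turn":0.085},{"jaw":0.3,"dx":-69.5,"dy":190.5,"dz":67,"turn":0.085},{"jaw":0.3,"dx":-69.5,"dy":190.5,"dz":67,"turn":0.085},{"jaw":0.3,"dx":-69.5,"dy":190.5,"dz":67,"turn":0.085}]' 50
python3 look.py 11; python3 face.py -240 -160; python3 face.py -60 12 | tail -5
```

```text
time_s: 18.4
tcp_pos: [460.6, 148.3, 354.8]
tool_rot: [0.003, -0.158, 0.987, -0.001]
wrist_force: [0.8, 0.4, -1.2]
width: 0.553
18.4 [460.6 148.3 354.8] 46.97097692730609 [ 0.8  0.4 -1.2] [ 0.3  0.2 -0.1  1.2 -0.  -0. ]
60 46 [-49.9  40.2] [-223.8 -182.4 -179.8]
70 97 [-51.1  46.9] [-219.8 -181.9 -178. ]
80 90 [-51.   45.3] [-220.7 -181.4 -177.8]
90 97 [-51.6  36.6] [-220.1 -181.3 -177.9]
100 99 [-51.8  31.7] [-219.9 -181.8 -177.8]
110 81 [-52.3  29.6] [-221.9 -181.6 -178.3]
120 87 [-50.9  47.1] [-221.6 -181.2 -177.9]
130 109 [-51.5  44.9] [-224.9 -182.6 -178.6]
140 366 [-50.2  46.7] [-223.  -198.4 -179.6]
150 25 [-27.   21.5] [-198.6 -192.4 -191.3]
160 19 [-26.1  21.6] [-199.  -192.7 -190.8]
170 15 [-22.7  21.2] [-199.6 -192.4 -188.9]
180 33 [-36.8  28.3] [-198.3 -190.5 -180.8]
190 50 [-40.5  36. ] [-198.8 -188.6 -181.3]
200 108 [-38.8  31. ] [-201.6 -190.1 -181.6]
210 59 [-38.3  31.4] [-201.6 -188.4 -181.8]
140 19 [-25.9 -10.3] [-18.2 -11.8  10.9]
150 23 [-25.6 -10.3] [-19.3 -11.9  11.3]
160 49 [-24.8  19.1] [-56.5 -12.4  10. ]
170 145 [-25.2  21.1] [-59.5 -31.8   8.5]
180 126 [-25.5  22.8] [-22.1 -11.7  10.9]
```

View pics/look11.png

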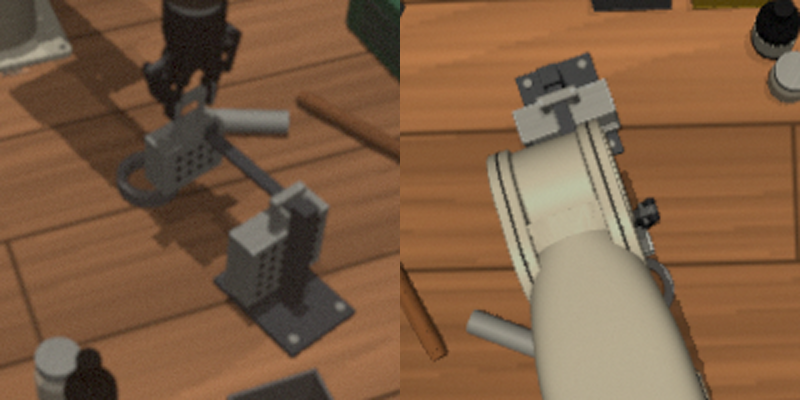

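```bash
python3 -m crank '[{"jaw":0.3,"dx":5,"dy":1.6,"dz":0,"turn":0},{"jaw":0.3,"dx":15,"dy":4.9,"dz":0,"turn":0},{"jaw":0.3,"dx":28,"dy":9.2,"dz":0,"turn":0},{"jaw":0.3,"dx":42,"dy":13.8,"dz":0,"turn":0},{"jaw":0.3,"dx":56,"dy":18.4,"dz":0,"turn":0},{"jaw":0.3,"dx":70,"dy":23,"dz":0,"turn":0},{"jaw":0.3,"dx":84,"dy":27.6,"dz":0,"turn":0},{"jaw":0.3,"dx":98,"dy":32.2,"dz":0,"turn":0},{"jaw":0.3,"dx":110,"dy":36.2,"dz":0,"turn":0},{"jaw":0.3,"dx":119,"dy":39.2,"dz":0,"turn":0},{"jaw":0.3,"dx":123,"dy":40.5,"dz":0,"turn":0},{"jaw":0.3,"dx":123,"dy":40.5,"dz":0,"turn":0},{"jaw":0.3,"dx":123,"dy":40.5,"dz":0,"turn":0}]' 50
python3 look.py 12; python3 face.py -100 -47 | head -8
```

```text
time_s: 19.9
tcp_pos: [583.7, 188.7, 354.9]
tool_rot: [0.003, -0.158, 0.988, -0.001]
wrist_force: [-0.4, -0.5, -1.9]
width: 0.553
19.9 [583.7 188.7 354.9] 47.03562076659262 [-0.4 -0.5 -1.9] [ 0.3  0.5  0.2  1.3 -0.  -0. ]
60 13 [-49.8 -46.7] [-93.8 -80.5 -61.2]
70 22 [-51.1 -47.1] [-92.8 -75.5 -60.9]
80 26 [-51.5 -47.2] [-92.7 -76.8 -59.4]
90 27 [-51.3 -47.4] [-94.4 -77.  -58.8]
100 27 [-51.4 -45.3] [-95.5 -77.7 -59.5]
110 35 [-51.5   6.6] [-94.8 -71.  -51.4]
120 82 [-51.6   8.8] [-92.3 -52.8 -49.7]
130 96 [-51.3  46.5] [-92.5 -53.3 -49. ]
```

View pics/look12.png

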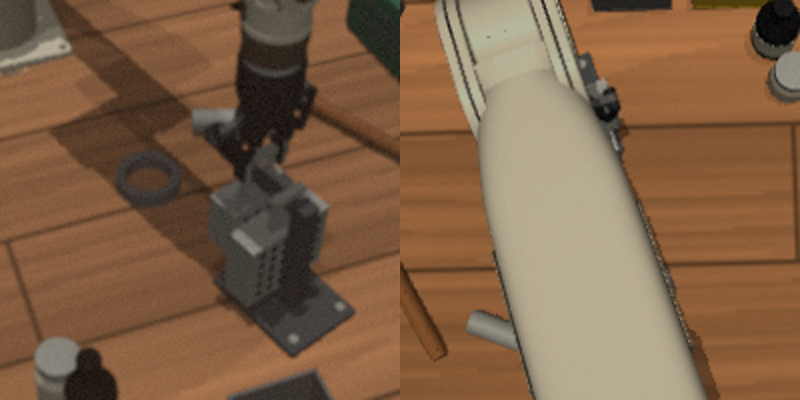

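```bash
python3 -m crank '[{"jaw":0.3,"dx":0,"dy":0,"dz":-6,"turn":0},{"jaw":0.3,"dx":0,"dy":0,"dz":-13,"turn":0},{"jaw":0.3,"dx":0,"dy":0,"dz":-18,"turn":0},{"jaw":0.3,"dx":0,"dy":0,"dz":-21.5,"turn":0},{"jaw":0.3,"dx":0,"dy":0,"dz":-23,"turn":0},{"jaw":0.3,"dx":0,"dy":0,"dz":-23,"turn":0}]' 50
python3 -m crank '[{"jaw":0.3,"dx":2,"dy":0.6,"dz":0,"turn":0},{"jaw":0.3,"dx":5,"dy":1.6,"dz":0,"turn":0},{"jaw":0.3,"dx":8,"dy":2.6,"dz":0,"turn":0},{"jaw":0.3,"dx":11,"dy":3.6,"dz":0,"turn":0},{"jaw":0.3,"dx":13,"dy":4.3,"dz":0,"turn":0},{"jaw":0.3,"dx":14,"dy":4.6,"dz":0,"turn":0},{"jaw":0.3,"dx":14,"dy":4.6,"dz":0,"turn":0}]' 50
python3 look.py 13; python3 face.py -100 10
```

```text
time_s: 20.65
tcp_pos: [583.3, 188.6, 331.9]
tool_rot: [0.003, -0.158, 0.987, -0.001]
wrist_force: [-0.5, 0.4, -1.4]
width: 0.548
time_s: 21.35
tcp_pos: [597.5, 193.3, 331.8]
tool_rot: [0.003, -0.158, 0.988, -0.001]
wrist_force: [-0.3, 1.1, -2.1]
width: 0.549
21.35 [597.5 193.3 331.8] 46.65138275239637 [-0.3  1.1 -2.1] [ 0.3  0.5  0.2  1.3 -0.  -0. ]
40 91 [-64.4  59. ] [-75.5  -3.3   8. ]
50 99 [-64.5  56.2] [-78.6  -7.8   3.3]
60 94 [-64.1  59.8] [-74.9  -2.1   7.4]
70 108 [-65.4  56.5] [-79.5  -2.    8.9]
80 115 [-64.7  57.4] [-78.5  -1.8   5.6]
90 98 [-64.6  55.8] [-75.3  -2.6   5. ]
100 115 [-64.1  58.3] [-77.3  -2.1   9.1]
110 228 [-64.6  56.9] [-79.4 -55.7   4.1]
120 317 [-64.1  60.7] [-78.1 -27.5   1.4]
130 327 [-64.   59.5] [-50.  -21.8   2.2]
140 25 [-25.6 -10.5] [-55.1 -13.5   9.7]
150 27 [-28.3  22.7] [-50.4 -12.    9.7]
160 72 [-35.2  27.4] [-51.1 -38.7   8.6]
170 183 [-39.2  34.5] [-75.3 -37.2   6.7]
180 230 [-38.7  26.1] [-56.9 -20.4   7.9]
190 45 [-39.3  29.9] [-59.1 -42.9 -37.1]
200 73 [-55.   51.1] [-57.4 -40.1 -35.6]
210 93 [-59.4  56.5] [-59.2 -40.8 -36.6]
```

View pics/look13.png

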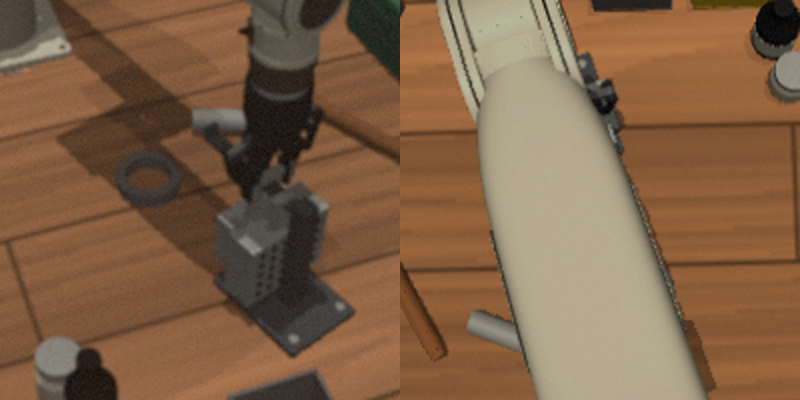

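```bash
python3 -m crank '[{"jaw":0.3,"dx":1,"dy":0.3,"dz":0,"turn":0},{"jaw":0.3,"dx":1,"dy":0.3,"dz":-1,"turn":0},{"jaw":0.3,"dx":1,"dy":0.3,"dz":-2,"turn":0},{"jaw":0.3,"dx":1,"dy":0.3,"dz":-3,"turn":0},{"jaw":0.3,"dx":1,"dy":0.3,"dz":-3,"turn":0}]' 50
```

```text
time_s: 22.0
tcp_pos: [598.2, 193.5, 329.6]
tool_rot: [0.003, -0.158, 0.988, -0.001]
wrist_force: [-1.6, -0.5, 2.8]
width: 0.55
```

Contact reached (upward force). Release and lift.

```bash
python3 -m crank '[{"jaw":0.56,"dx":0,"dy":0,"dz":0,"turn":0},{"jaw":0.6,"dx":0,"dy":0,"dz":0,"turn":0},{"jaw":0.7,"dx":0,"dy":0,"dz":0,"turn":0},{"jaw":0.8,"dx":0,"dy":0,"dz":0,"turn":0},{"jaw":0.8,"dx":0,"dy":0,"dz":0,"turn":0},{"jaw":0.8,"dx":0,"dy":0,"dz":5,"turn":0},{"jaw":0.8,"dx":0,"dy":0,"dz":20,"turn":0},{"jaw":0.8,"dx":0,"dy":0,"dz":40,"turn":0},{"jaw":0.8,"dx":0,"dy":0,"dz":60,"turn":0},{"jaw":0.8,"dx":0,"dy":0,"dz":80,"turn":0},{"jaw":0.8,"dx":0,"dy":0,"dz":80,"turn":0}]' 50
python3 - <<'E'
from m import *
q=robot.state()["tcp_pos"]; print(np.array([552.5,-187.4,0])-q)
E
```

```text
time_s: 23.1
tcp_pos: [598.8, 193.7, 413.4]
tool_rot: [0.007, -0.158, 0.987, -0.0]
wrist_force: [1.1, -0.7, 0.7]
width: 0.797
[ -46.3 -381.1 -413.4]
```

```bash
python3 -m crank '[{"jaw":0.8,"dx":-5,"dy":-15,"dz":0,"turn":0},{"jaw":0.8,"dx":-10,"dy":-45,"dz":0,"turn":0},{"jaw":0.8,"dx":-16,"dy":-85,"dz":0,"turn":-0.02},{"jaw":0.8,"dx":-22,"dy":-130,"dz":0,"turn":-0.03},{"jaw":0.8,"dx":-28,"dy":-175,"dz":0,"turn":-0.04},{"jaw":0.8,"dx":-33,"dy":-220,"dz":0,"turn":-0.056},{"jaw":0.8,"dx":-37,"dy":-265,"dz":0,"turn":-0.056},{"jaw":0.8,"dx":-41,"dy":-310,"dz":0,"turn":-0.056},{"jaw":0.8,"dx":-44,"dy":-345,"dz":-10,"turn":-0.056},{"jaw":0.8,"dx":-46,"dy":-368,"dz":-25,"turn":-0.056},{"jaw":0.8,"dx":-46,"dy":-379,"dz":-45,"turn":-0.056},{"jaw":0.8,"dx":-46,"dy":-381,"dz":-65,"turn":-0.056},{"jaw":0.8,"dx":-46,"dy":-381,"dz":-75,"turn":-0.056},{"jaw":0.8,"dx":-46,"dy":-381,"dz":-75,"turn":-0.056},{"jaw":0.8,"dx":-46,"dy":-381,"dz":-75,"turn":-0.056}]' 50
python3 look.py 14
python3 - <<'E'
from m import *
p=imaging.read_camera("scene"); im=p["image"][:,:,::-1][150:300,150:300]
cv2.imwrite("pics/s14.png",cv2.resize(im,(600,600),interpolation=cv2.INTER_CUBIC))
E
```

```text
time_s: 24.6
tcp_pos: [552.5, -187.2, 338.5]
tool_rot: [0.006, -0.13, 0.991, -0.001]
wrist_force: [0.6, -0.2, 0.6]
width: 0.801
24.6 [ 552.5 -187.2  338.5] 68.0472691309197 [ 0.6 -0.2  0.6] [-0.3  0.4  0.1  1.2  0.  -0.6]
```

View pics/look14.png

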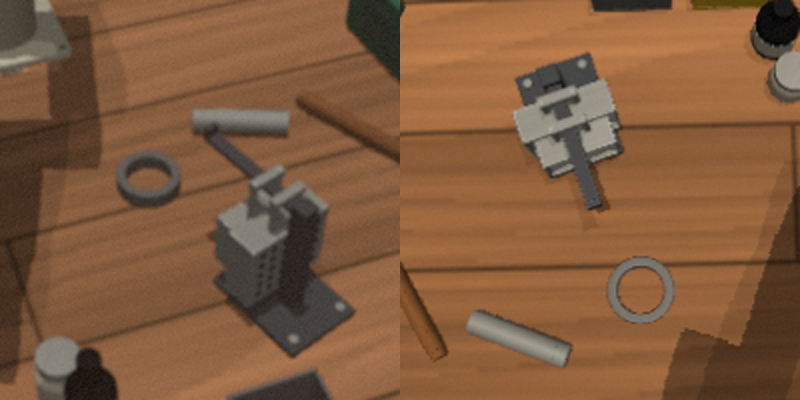

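View pics/s14.png

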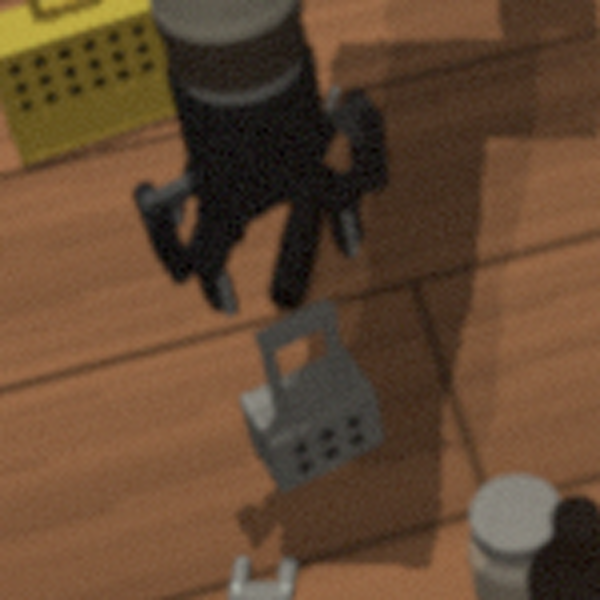

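```bash
python3 -m crank '[{"jaw":0.8,"dx":0,"dy":0,"dz":-20,"turn":0},{"jaw":0.8,"dx":0,"dy":0,"dz":-40,"turn":0},{"jaw":0.8,"dx":0,"dy":0,"dz":-56,"turn":0},{"jaw":0.8,"dx":0,"dy":0,"dz":-65,"turn":0},{"jaw":0.8,"dx":0,"dy":0,"dz":-66,"turn":0},{"jaw":0.6,"dx":0,"dy":0,"dz":-66,"turn":0},{"jaw":0.5,"dx":0,"dy":0,"dz":-66,"turn":0},{"jaw":0.4,"dx":0,"dy":0,"dz":-66,"turn":0},{"jaw":0.3,"dx":0,"dy":0,"dz":-66,"turn":0},{"jaw":0.3,"dx":0,"dy":0,"dz":-66,"turn":0},{"jaw":0.3,"dx":0,"dy":0,"dz":-66,"turn":0}]' 50
python3 - <<'E'
from m import *
p=imaging.read_camera("scene"); im=p["image"][:,:,::-1][150:300,150:300]
cv2.imwrite("pics/s15.png",cv2.resize(im,(600,600),interpolation=cv2.INTER_CUBIC))
E
```

```text
time_s: 25.85
tcp_pos: [553.7, -187.1, 275.0]
tool_rot: [0.009, -0.13, 0.991, -0.002]
wrist_force: [1.0, 0.3, 5.4]
width: 0.552
```

View pics/s15.png

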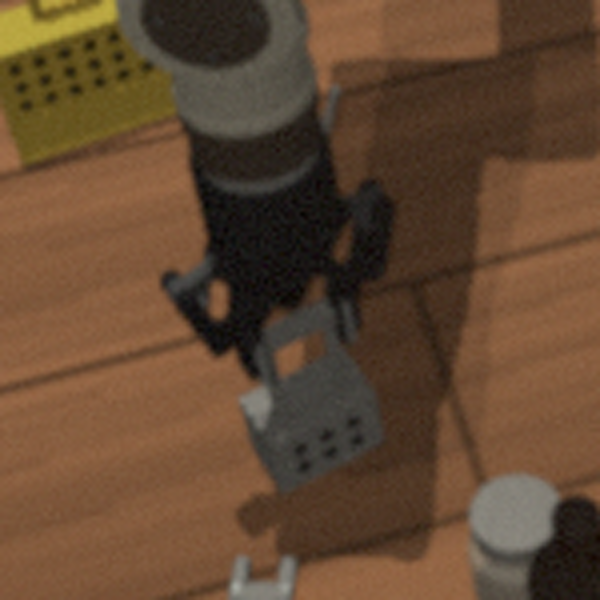

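```bash
python3 -m crank '[{"jaw":0.3,"dx":0,"dy":0,"dz":6,"turn":0},{"jaw":0.3,"dx":0,"dy":0,"dz":18,"turn":0},{"jaw":0.3,"dx":-4,"dy":0,"dz":34,"turn":0},{"jaw":0.3,"dx":-10,"dy":5,"dz":52,"turn":0},{"jaw":0.3,"dx":-18,"dy":16,"dz":70,"turn":0.01},{"jaw":0.3,"dx":-28,"dy":34,"dz":84,"turn":0.02},{"jaw":0.3,"dx":-38,"dy":58,"dz":94,"turn":0.03},{"jaw":0.3,"dx":-48,"dy":88,"dz":100,"turn":0.04},{"jaw":0.3,"dx":-58,"dy":120,"dz":102,"turn":0.05},{"jaw":0.3,"dx":-66,"dy":153,"dz":102,"turn":0.056},{"jaw":0.3,"dx":-74,"dy":187,"dz":102,"turn":0.056},{"jaw":0.3,"dx":-80,"dy":221,"dz":102,"turn":0.056},{"jaw":0.3,"dx":-85,"dy":254,"dz":102,"turn":0.056},{"jaw":0.3,"dx":-89,"dy":284,"dz":100,"turn":0.056},{"jaw":0.3,"dx":-92,"dy":308,"dz":95,"turn":0.056},{"jaw":0.3,"dx":-93,"dy":325,"dz":88,"turn":0.056},{"jaw":0.3,"dx":-93,"dy":334,"dz":82,"turn":0.056},{"jaw":0.3,"dx":-93,"dy":336,"dz":80,"turn":0.056},{"jaw":0.3,"dx":-93,"dy":336,"dz":80,"turn":0.056},{"jaw":0.3,"dx":-93,"dy":336,"dz":80,"turn":0.056}]' 50
python3 look.py 16; python3 face.py -240 -160; python3 face.py -90 12 | tail -12
```

```text
time_s: 27.9
tcp_pos: [460.8, 148.2, 355.2]
tool_rot: [0.009, -0.157, 0.987, -0.001]
wrist_force: [1.2, 0.4, -1.3]
width: 0.553
27.9 [460.8 148.2 355.2] 47.021038996620035 [ 1.2  0.4 -1.3] [ 0.3  0.2 -0.1  1.2 -0.  -0. ]
70 7 [-36.5  32.7] [-220.4 -183.4 -180.7]
80 83 [-38.7  33. ] [-220.4 -181.8 -178.3]
90 80 [-39.2  31.8] [-217.7 -181.5 -178.2]
100 84 [-39.2  28.5] [-220.5 -181.3 -178.3]
110 77 [-39.8  23.6] [-218.1 -182.1 -178.2]
120 200 [-39.   30.9] [-223.7 -196.6 -178.7]
130 131 [-38.5  25.9] [-221.8 -198.9 -180.2]
140 19 [-26.6  21.2] [-196.2 -192.  -189.3]
150 21 [-26.4  21.7] [-196.5 -193.  -189.5]
160 24 [-25.6  21.1] [-197.7 -192.9 -189.5]
170 14 [-22.5  19.8] [-199.3 -193.7 -188.9]
180 30 [-36.1  26.3] [-196.1 -188.2 -180.2]
190 47 [-39.7  34.7] [-194.8 -185.3 -179.7]
200 124 [-40.3  34.3] [-201.5 -190.2 -179.8]
210 53 [-39.8  30.6] [-200.8 -185.3 -179.2]
70 112 [-64.7  58.8] [-75.9  -1.6   8. ]
80 107 [-64.2  60.4] [-77.1  -2.6   7.1]
90 111 [-64.6  59. ] [-75.7  -2.   10.5]
100 112 [-65.3  57.6] [-73.1  -2.    8.9]
110 273 [-64.5  55.2] [-78.9 -60.2   5.3]
120 256 [-64.2  60.8] [-74.  -19.7   7. ]
130 336 [-63.6  59.2] [-47.1 -20.2   3.6]
140 35 [-26.6 -11.3] [-52.4 -15.   10.6]
150 32 [-25.9  -9.4] [-52.7 -11.5  11. ]
160 66 [-24.9  21. ] [-84.8 -44.4   7.2]
170 219 [-26.5  22.6] [-88.3 -43.3   7.5]
180 213 [-25.4  21.8] [-56.  -18.6  10.3]
```

View pics/look16.png

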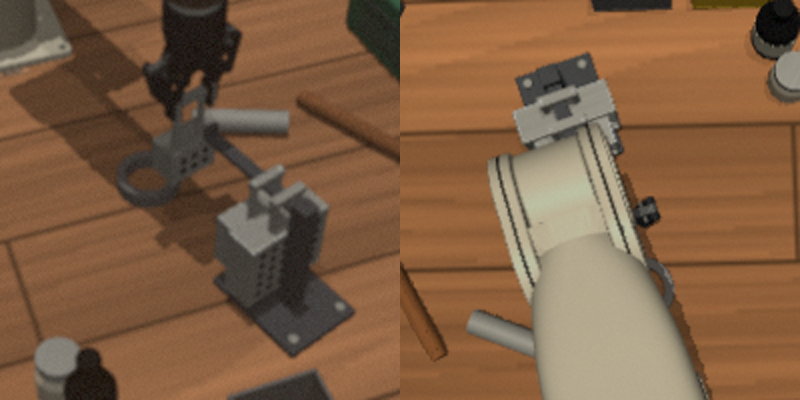

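```bash
python3 -m crank '[{"jaw":0.3,"dx":5,"dy":2.4,"dz":0,"turn":0},{"jaw":0.3,"dx":15,"dy":5.6,"dz":0,"turn":0},{"jaw":0.3,"dx":28,"dy":10,"dz":0,"turn":0},{"jaw":0.3,"dx":42,"dy":14.5,"dz":0,"turn":0},{"jaw":0.3,"dx":56,"dy":19.1,"dz":0,"turn":0},{"jaw":0.3,"dx":70,"dy":23.7,"dz":0,"turn":0},{"jaw":0.3,"dx":81,"dy":27.3,"dz":0,"turn":0},{"jaw":0.3,"dx":88,"dy":29.6,"dz":0,"turn":0},{"jaw":0.3,"dx":90.6,"dy":30.5,"dz":0,"turn":0},{"jaw":0.3,"dx":90.6,"dy":30.5,"dz":0,"turn":0},{"jaw":0.3,"dx":90.6,"dy":30.5,"dz":-5,"turn":0},{"jaw":0.3,"dx":90.6,"dy":30.5,"dz":-12,"turn":0},{"jaw":0.3,"dx":90.6,"dy":30.5,"dz":-18,"turn":0},{"jaw":0.3,"dx":90.6,"dy":30.5,"dz":-22,"turn":0},{"jaw":0.3,"dx":90.6,"dy":30.5,"dz":-23.4,"turn":0},{"jaw":0.3,"dx":90.6,"dy":30.5,"dz":-23.4,"turn":0}]' 50
python3 look.py 17; python3 face.py -130 -82
```

```text
time_s: 29.7
tcp_pos: [551.3, 178.7, 331.6]
tool_rot: [0.009, -0.157, 0.987, -0.001]
wrist_force: [-0.2, 0.3, -1.7]
width: 0.548
29.7 [551.3 178.7 331.6] 46.583572298407006 [-0.2  0.3 -1.7] [ 0.3  0.4  0.1  1.2 -0.  -0. ]
50 14 [-38.2 -35.2] [-125.1 -110.   -95.8]
60 21 [-38.1 -34.4] [-125.9 -111.1  -95. ]
70 26 [-39.  -34.7] [-126.7 -108.3  -93.8]
80 22 [-38.9 -35.6] [-125.4 -110.4  -95.4]
90 29 [-40.2 -33.4] [-127.3 -109.3  -93.8]
100 245 [-38.   27.8] [-127.8 -107.4  -87.5]
110 24 [-37.8  19.1] [-122.9  -98.6  -86. ]
120 18 [-25.8  18.2] [-103.7  -97.4  -95.5]
130 12 [-27.5   9.1] [-102.7  -98.5  -95.4]
140 9 [-27.7 -20.3] [-104.1  -96.9  -94.9]
160 43 [-36.7  27.6] [-98.3 -89.7 -82.8]
170 100 [-38.   34.8] [-125.4  -90.2  -83.4]
180 107 [-39.6  27.5] [-106.6  -94.5  -84.5]
190 46 [-37.1  30.2] [-104.7  -89.   -83.7]
200 59 [-54.7  50.6] [-104.8  -88.8  -82.6]
210 104 [-58.4  56.5] [-106.5  -87.3  -82.6]
```

View pics/look17.png

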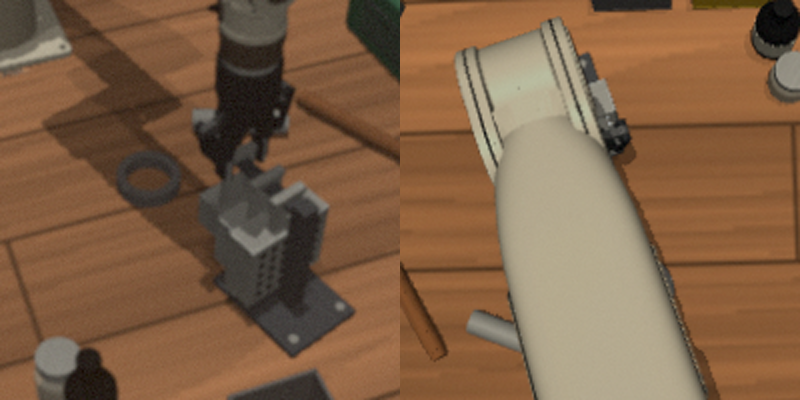

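```bash
python3 -m crank '[{"jaw":0.3,"dx":2,"dy":0.6,"dz":0,"turn":0},{"jaw":0.3,"dx":5,"dy":1.6,"dz":0,"turn":0},{"jaw":0.3,"dx":8,"dy":2.6,"dz":0,"turn":0},{"jaw":0.3,"dx":11,"dy":3.6,"dz":0,"turn":0},{"jaw":0.3,"dx":13,"dy":4.3,"dz":0,"turn":0},{"jaw":0.3,"dx":14.2,"dy":4.7,"dz":0,"turn":0},{"jaw":0.3,"dx":14.2,"dy":4.7,"dz":0,"turn":0}]' 50
python3 -m crank '[{"jaw":0.3,"dx":0,"dy":0,"dz":-1,"turn":0},{"jaw":0.3,"dx":0,"dy":0,"dz":-2,"turn":0},{"jaw":0.3,"dx":0,"dy":0,"dz":-3,"turn":0},{"jaw":0.3,"dx":0,"dy":0,"dz":-3,"turn":0}]' 50
python3 look.py 18;python3 face.py -130 -75
```

```text
time_s: 30.55
tcp_pos: [566.0, 183.6, 332.1]
tool_rot: [0.01, -0.157, 0.987, -0.001]
wrist_force: [-0.0, -0.9, -1.2]
width: 0.55
time_s: 30.95
tcp_pos: [565.8, 183.5, 329.9]
tool_rot: [0.01, -0.157, 0.987, -0.001]
wrist_force: [-2.4, -0.0, 3.7]
width: 0.552
30.95 [565.8 183.5 329.9] 46.955174680642635 [-2.4 -0.   3.7] [ 0.3  0.5  0.1  1.2 -0.  -0. ]
50 11 [-50.6 -32.9] [-116.2 -102.   -77. ]
60 15 [-51.4 -34.7] [-110.5  -99.4  -76.5]
70 17 [-50.3 -34.8] [-108.2 -100.1  -76.2]
80 20 [-51.3 -34.2] [-112.5 -102.2  -76.4]
90 19 [-51.1 -25.7] [-113.6  -99.4  -75.4]
100 136 [-44.9  27.1] [-112.7 -101.5  -86.3]
110 42 [-50.9  23.6] [-87.3 -78.5 -75.3]
120 14 [-26.6 -12.8] [-86.6 -81.5 -75.7]
130 8 [-26.3 -19.8] [-87.5 -82.6 -80.8]
140 8 [-26.1 -21.6] [-87.6 -84.4 -79.6]
150 5 [18.6 25. ] [-81.4 -79.1 -76.3]
160 20 [-38.2  23.8] [-87.3 -79.3 -75.3]
170 57 [-38.7  23.5] [-109.5  -79.1  -75.3]
180 74 [-38.9  37.6] [-91.7 -82.7 -75.4]
190 23 [-38.2  39.4] [-91.7 -80.5 -75.7]
200 31 [-56.3  45.9] [-91.5 -83.6 -75.3]
210 39 [-57.3  55.1] [-91.6 -88.1 -75.5]
```

View pics/look18.png

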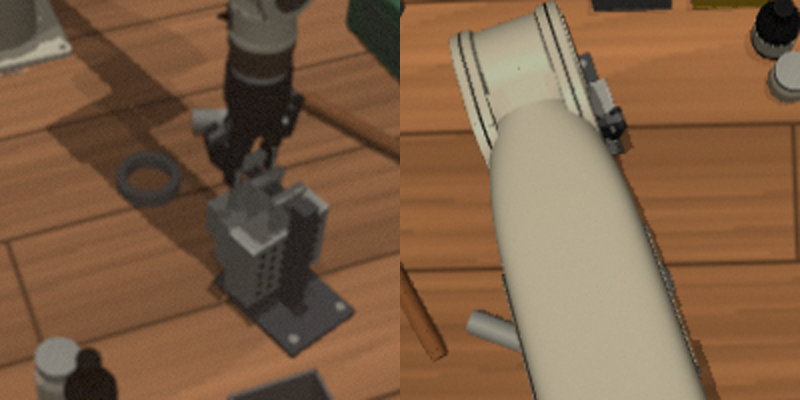

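Contact, nested. Release, lift, and back away clear.

```bash
python3 -m crank '[{"jaw":0.56,"dx":0,"dy":0,"dz":0,"turn":0},{"jaw":0.6,"dx":0,"dy":0,"dz":0,"turn":0},{"jaw":0.7,"dx":0,"dy":0,"dz":0,"turn":0},{"jaw":0.8,"dx":0,"dy":0,"dz":0,"turn":0},{"jaw":0.8,"dx":0,"dy":0,"dz":0,"turn":0},{"jaw":0.8,"dx":0,"dy":0,"dz":5,"turn":0},{"jaw":0.8,"dx":0,"dy":0,"dz":20,"turn":0},{"jaw":0.8,"dx":0,"dy":0,"dz":40,"turn":0},{"jaw":0.8,"dx":0,"dy":0,"dz":65,"turn":0},{"jaw":0.8,"dx":-10,"dy":-10,"dz":90,"turn":0},{"jaw":0.8,"dx":-25,"dy":-40,"dz":100,"turn":0},{"jaw":0.8,"dx":-40,"dy":-80,"dz":100,"turn":0},{"jaw":0.8,"dx":-55,"dy":-120,"dz":100,"turn":0},{"jaw":0.8,"dx":-70,"dy":-160,"dz":100,"turn":0},{"jaw":0.8,"dx":-80,"dy":-195,"dz":100,"turn":0},{"jaw":0.8,"dx":-85,"dy":-225,"dz":100,"turn":0},{"jaw":0.8,"dx":-85,"dy":-240,"dz":100,"turn":0},{"jaw":0.8,"dx":-85,"dy":-240,"dz":100,"turn":0}]' 50
python3 look.py 19;python3 face.py -140 -50
python3 - <<'E'
from rel import *
p=imaging.read_camera("top");P,u,v=cloud(p);Q=S(P)
s=(abs(Q[:,1])<26)&(Q[:,0]>-130)&(Q[:,0]<-4)&(Q[:,2]>179)&(Q[:,2]<195)
b=Q[s]; print("bars",np.histogram(b[:,0],bins=np.arange(-110,0,4)))
for lo,hi in ((-100,-76),(-65,-42),(-30,-5)):
    c=b[(b[:,0]>lo)&(b[:,0]<hi)]; print(len(c),c.mean(0),c.min(0),c.max(0))
cv2.imwrite("pics/top19.png",p["image"][:,:,::-1])
E
```

```text
time_s: 32.9
tcp_pos: [480.5, -58.3, 430.5]
tool_rot: [0.01, -0.156, 0.988, -0.002]
wrist_force: [-0.7, -0.2, -0.2]
width: 0.8
32.9 [480.5 -58.3 430.5] 68.02131631014434 [-0.7 -0.2 -0.2] [-0.1  0.2  0.   1.4  0.  -0.4]
40 13 [-52.5 -49. ] [-76.7 -69.  -57.9]
50 20 [-51.9 -35.7] [-110.3  -69.4  -55.8]
60 36 [-52.3 -34.9] [-112.1  -94.7  -57.7]
70 27 [-52.6 -35.4] [-110.   -75.5  -59. ]
80 35 [-52.3 -35.2] [-110.   -80.   -59.2]
90 32 [-52. -23.] [-113.9  -77.1  -57.9]
100 155 [-52.1  28.7] [-113.  -100.4  -61.8]
110 198 [-52.1  22. ] [-81.3 -66.8 -53.1]
120 35 [-48.4  18.6] [-85.5 -75.1 -53.2]
130 14 [-25.5 -20.2] [-87.6 -81.  -51.1]
140 14 [-26.6 -16.8] [-87.6 -81.6 -51.7]
150 17 [-27.3  14.9] [-86.  -81.7 -50.5]
160 42 [-26.1  18.6] [-137.7  -86.2  -51.7]
170 181 [-26.2  19.2] [-138.6  -98.6  -54. ]
180 128 [-26.2  21.7] [-90.9 -80.2 -50.7]
bars (array([ 0,  0,  1,  1, 20, 34, 35, 22,  1,  0,  0,  0,  3, 33, 33, 30,  5,
        0,  0,  0,  1, 22, 29, 32, 29,  0,  1]), array([-110, -106, -102,  -98,  -94,  -90,  -86,  -82,  -78,  -74,  -70,
        -66,  -62,  -58,  -54,  -50,  -46,  -42,  -38,  -34,  -30,  -26,
        -22,  -18,  -14,  -10,   -6,   -2]))
113 [-86.1   1.7 184.8] [-99.5 -22.1 179. ] [-79.2  25.4 190.1]
104 [-52.1   0.6 184.8] [-58.7 -22.6 179.8] [-44.9  23.3 190.6]
114 [-17.4   0.5 184.6] [-27.8 -23.9 179.4] [ -5.4  23.8 190.6]
```

View pics/look19.png

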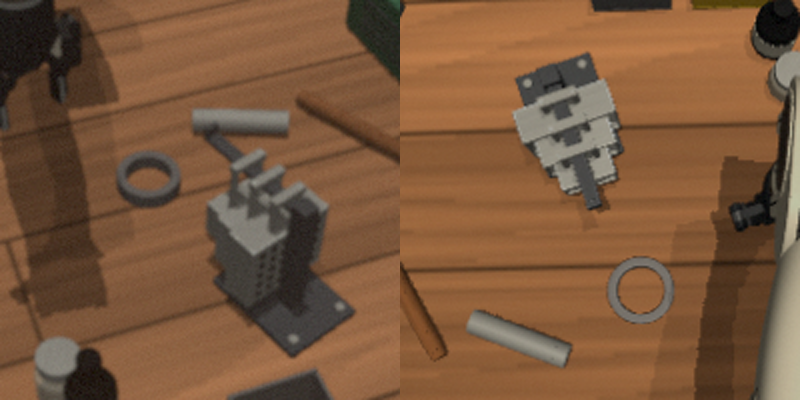

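View pics/top19.png

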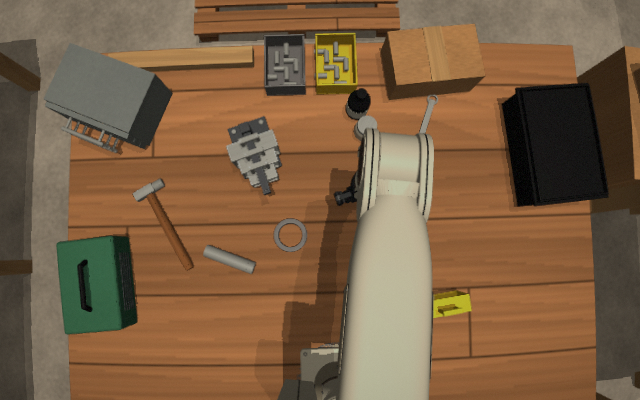

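```bash
python3 - <<'E'
from rel import *
p=imaging.read_camera("top");np.save("/tmp/a.npy",p["image"])
E
python3 -m crank '[{"jaw":0.8,"dx":0,"dy":0,"dz":0,"turn":0},{"jaw":0.8,"dx":0,"dy":0,"dz":0,"turn":0},{"jaw":0.8,"dx":0,"dy":0,"dz":0,"turn":0},{"jaw":0.8,"dx":0,"dy":0,"dz":0,"turn":0},{"jaw":0.8,"dx":0,"dy":0,"dz":0,"turn":0},{"jaw":0.8,"dx":0,"dy":0,"dz":0,"turn":0},{"jaw":0.8,"dx":0,"dy":0,"dz":0,"turn":0},{"jaw":0.8,"dx":0,"dy":0,"dz":0,"turn":0}]'
python3 - <<'E'
from rel import *
p=imaging.read_camera("top");a=np.load("/tmp/a.npy").astype(float)
d=abs(p["image"].astype(float)-a)[105:205,215:295]; e=abs(p["image"].astype(float)-a)[210:300,100:210]
print("hook diff",d.mean(),d.max(),"background",e.mean(),e.max())
from bench import close_job
print(close_job())
E
```

```text
time_s: 33.95
tcp_pos: [480.9, -55.7, 429.9]
tool_rot: [0.01, -0.158, 0.987, -0.001]
wrist_force: [-0.9, 0.0, -0.1]
width: 0.801
hook diff 1.3305833333333332 33.0 background 1.407912457912458 15.0
the job is handed in; nothing more can be done
None
```

All three trays are hanging on the hook by their handles: large next to the post, then medium, then small, with their open sides away from the post. I handed the job in at about 34 s of the 72 s allowed.

- **Placement:** the handle bars measured 17, 52 and 86 mm out from the post in the last top view. That puts the medium about 9 mm inside the large and the small about 10 mm inside the medium. The bar tops measured about 185 mm high, which is right for handles resting on the prong.
- **Stillness:** after 0.8 s of waiting, the average picture change around the hook (1.3 grey levels) was no more than in an untouched patch (1.4). The largest single-pixel change was higher at the hook (33 against 15). I put that down to noise at the edges and did not check further.
- **Contact:** the wrist force never read more than about 7.5 N, sampled at the end of each move. The gripper was backed well clear of the trays at hand-in.
- **Other things on the bench:** those I could see in the last pictures, including the yellow look-alike, seemed to be where they started, judged by eye only. The arm hid the screwdriver and part of the spanner and jar in the last top view.
- **Disagreement:** the two cameras differed by about 3–4 mm in absolute position, so I set the final fits relative to the hook within one view. The tool had leaned about 1° by the end, with no visible effect.

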